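Refit the washed drip grate at the coffee station

TASK

The long slotted drip grate (the tallest plate) is standing in the drying rack: draw it up out of its slot and lean it lengthwise on the sloping stand, its end against the lip, and let go of it. Then take it up again (its long sides are free to grip there) and lower it gently (do not let it drop) flat into the empty drip tray of the dispenser base, lying fully home in the recess, and let go. Either face may be up and either end forward; leave the other plates and everything else on the counter where they are.

Things in the scene. Friction and masses are not known exactly. Their poses are not given: they have to be found in the camera images.
- grate: The plate to move: slotted steel grate, 8 mm thick (its x), 66 mm wide (its y), 130 mm long (its z, upright at the start). Solid to grip all over. Origin at its centre. About 0.28 kg. The tallest of the three plates; it starts in any of the rack's three slots.
- cover: Bystander in the rack: plain solid steel plate 8 x 66 x 105 mm (x, y, z), upright, origin at its centre. Stays in its slot.
- small_grate: Bystander in the rack: short slotted steel grate 8 x 66 x 90 mm (x, y, z), upright, origin at its centre. Stays in its slot.
- rack: Black drying rack, fixed, 150 mm (its x) x 104 mm (y); origin under its centre on the counter, z up. Three slots at x = -45, 0, 45 mm, 11 mm wide (x) and 72 mm long (y), hold the plates upright by their side edges, plate x along rack x. Slot floor 10 mm above the counter; side guides (|y| 25 to 43 mm) reach 70 mm high; between them (|y| under 25 mm) it is open.
- stand: Sloping black card stand, empty, fixed. Foot plate 120 (x) x 90 (y) x 10 mm; origin under its centre on the counter, z up. Its board (44 mm wide, 85 long, 6 thick, on a 40 mm wide post) rises at 45 degrees towards stand +x; upper surface from x = -50, z = 45 mm at the foot to x = 10, z = 105 mm. A lip at the foot stands 14 mm out of the board at right angles.
- stand_rest (a point): Fixed point of the stand: where the centre of the grate lies when it leans lengthwise on the board with its end against the lip (stand frame x = -6.9, y = 0, z = 93.8 mm). The grate then overhangs the board by 11 mm at each side and 45 mm at the top, where its edges are free to be taken.
- tray: Black dispenser base (urn taken off) with empty drip tray, fixed. 200 mm (x) x 140 mm (y); origin under its centre on the counter, z up. Rim 28 mm high; recess 136 mm (x) x 72 mm (y), floor 8 mm high, with a ledge at each x end 20 mm high and 8 mm wide, on which the grate lies flush with the rim, its long z axis along tray x. Back panel 70 mm high at x = 100 to 112 mm.
- tray_seat (a point): Fixed point of the tray: where the centre of the grate lies when it is fully home (tray frame x = 0, y = 0, z = 24 mm). Beside it both long sides of the recess are open for the fingers: no side wall for |x| under 28 mm, down to the 8 mm floor and out to the base's edge.
- jug: Bystander: steel thermal jug with black lid and handle, 84 mm across, 195 mm tall, handle reaches 78 mm along its +y. Origin at the centre of its underside.
- caddy: Bystander: white square caddy with sachets, 100 x 100 x 60 mm (sachets to 85 mm). Origin at the centre of its underside.
- cups: Bystander: stack of upturned paper cups, 82 mm across at the foot, 175 mm tall. Origin at the centre of its underside.
- pitcher: Bystander: small steel milk pitcher, 56 mm across, 86 mm tall. Origin at the centre of its underside.
Not all that is in view belongs to the job. Leave any green or orange look-alike of the grate alone.

How it is judged (in metres and radians):
On the way, in this order (a step that is already met when the one before it is completed fails the run):
1. the grate is drawn up clear of the rack's guides (z of grate in the frame of rack above 0.137 m), for 0.1 s.
2. the grate leans lengthwise on the sloping stand, released and at rest (centre within 20 mm of the rest point) (distance between grate and stand_rest below 0.02 m and contact force between the fingers and grate below 0.1 N and linear speed of grate below 0.03 m/s), for 0.2 s.
At the end, for the whole second after the job is handed in: The grate lies at rest in the tray's recess: centre within 7 mm of the seat point sideways and 2.5 mm in height, flat to 0.05 rad, long axis along the tray to 0.1 rad, either face up; the other plates and the four bystanders within 30 mm of where they began (horizontal distance between grate and tray_seat below 0.007 m and z of grate in the frame of tray between 0.0215 and 0.0265 m and (angle between grate's own x axis and vertical below 0.05 rad or angle between grate's own x axis and vertical above 3.09 rad) and angle between the z axis of grate and the x axis of tray, either way round below 0.1 rad and linear speed of grate below 0.02 m/s and distance of each of cover, small_grate, jug, caddy, cups, pitcher from where it was at the start of the episode below 0.03 m); the robot touches nothing.
It fails at once if another plate is moved more than 30 mm (distance of any of cover, small_grate from where it was at the start of the episode above 0.03 m).
It fails at once if a bystander is moved more than 30 mm or tipped over (distance of any of jug, caddy, cups, pitcher from where it was at the start of the episode above 0.03 m or angle between any of jug, caddy, cups, pitcher's own z axis and vertical above 0.4 rad).
It fails at once if the grate is dropped or let fall over into the tray (out of the fingers and faster than 0.6 m/s or 6 rad/s within 150 mm of the seat) (distance between grate and tray_seat below 0.15 m and contact force between the fingers and grate below 0.1 N and (linear speed of grate above 0.6 m/s or angular speed of grate above 6 rad/s)).
It also fails if it takes over 64 s, if anything falls off the work surface, if the arm or the gripper's body presses on something with over 40 N, if the wrist force passes 120 N, or if a joint passes its speed limit or range.

ROBOT

A 6-joint arm with a two-finger parallel gripper is mounted at the origin on the work surface. World frame = base frame: x ahead of the robot, y to its left, z up, the work surface at z = 0. Lengths are in mm, angles in rad, forces in N, time in s.
With the tool pointing down it reaches from about 375 to 975 mm from the base axis. Payload 3.8 kg.
Tool frame: the origin (TCP) lies at the very end of the fingers, on their centre line; the grasp point (between the pads) lies 19 mm behind it; x points along the fingers, y is the direction in which the jaws open and shut, and the axes are right-handed (so a half turn about x gives the same grasp; the last joint's range is limited). The gripper opens to 85 mm and grips with 20 to 120 N. Pads are 22 mm wide; open, the fingers measure 114 mm over their backs; the gripper's body (76 mm by 85 mm) begins 54 mm behind the grasp point. The pads swing forward as they close: fully open they stand 13 mm farther back than shut.
Start: joints at [1.142, 0.264, 1.604, -0, 1.274, -0.037], TCP at [257.748, 623.846, 231.28] pointing down, gripper open.
Joint ranges: [-2.63, 2.63], [-0.94, 2.18], [0.31, 2.57], [-1.31, 4.45], [0, 2.66], [-2.55, 2.55]. Speed limits (rad/s): [2.57, 2.57, 3.14, 3.14, 3.14, 3.14].

INTERFACE

Orientations are given as a unit quaternion [w, x, y, z].
In Python, from rig import r gives the robot as it stands.
- The arm moves only by the tool jog_arm, never from a script. Its argument "motion" is a list that holds one entry, the list of rows, each a list of 7 numbers: the shift along the tool's x, y, z in cm, then the turn, a rotation vector about the tool's x, y, z in rad, then the opening, from -1 (shut) to 1 (fully open), so that 0 is half open. A call has 1 to 20 rows; each row shifts and turns the commanded pose from where the row before left it, along the tool's axes as they then stand; what a row does not reach is not made up. A row lasts 1/10 s, in which the tool goes at most 50 mm and 8.59 degrees, less where a joint would pass 70% of its speed; a pose out of reach is approached as far as the arm can. A call with a gripper value outside its range is refused whole. The fingers move at their own pace and stop on an object; "newtons" is the grip in N (left out, the last holds). Time passes only in rows, so rows that do not move let the fingers close. It gives the time, the measured TCP pose, the force and the opening at its end, in the units of the state.
- r.state(): the state, without advancing time (a new reading comes with each control period).
- r.grab_frame(name): name is "side" or "top"; returns (picture, depth): 480x640x3 uint8, red, green, blue; 480x640 float32, mm along the optical axis (not along the pixel's ray), 0 where there is no reading.
- r.camera_info(name): a dict with "fx", "fy", "cx", "cy" (pixels), "k1" (the pictures are not rectified: a ray, as slopes to the right and down, at radius r is drawn at 1 + k1 r^2 times it, then the intrinsics apply), "cam_to_world" (4x4, takes a point from camera to world coordinates). Camera axes: x right, y down, z forward; pixel columns grow to the right and rows downward; lengths in mm; the calibration is good to about 2 mm. A picture is of the moment at which its call begins. camera_info takes no time and is no camera call.
- r.hand_in(): hands the job in, once; it reports no verdict.
The state is a dict: "time_s": time; "q": joint angles; "joint_velocities": joint speeds; "effort": joint torques, N m; "ee_pos": TCP position; "tcp_rot": TCP orientation; "contact_force": force on the tool from outside, world axes, zero at the start; "torque": the same for the moment, N m; "gripper_width": finger opening in mm.
Only numpy, scipy, OpenCV 4.12 (cv2) and the standard library are available. Lean on these libraries where they do the work, as an engineer would, in place of code of your own. Each camera call takes 0.05 s, during which the arm holds its last target.

## Working session

There is one attempt and no reset: what is moved stays moved. The work goes in short steps, Python scripts to look and compute and a tool call to move; the robot and the scene stay as the last step left them, time stands still between calls to the robot, and variables do not carry over. Pictures are saved under pics/ and viewed, and the job is handed in when it is done.

Besides the shell and the picture viewer there is one more tool, called after "Request:" as name([rows], argument=value, ...), one row to a line, values as JSON. jog_arm: Moves the arm, as the interface text tells. Its arguments: {"type":"object","properties":{"motion":{"type":"array"},"newtons":{"type":"number"}},"required":["motion"]}

```bash
mkdir -p pics; ls; python3 - <<'E'
from rig import r
import cv2,numpy as np
s=r.state()
for k,v in s.items(): print(k,np.round(v,4))
for n in ("side","top"):
    p,d=r.grab_frame(n); cv2.imwrite(f"pics/{n}0.png",p[:,:,::-1]); np.save(f"{n}0_d.npy",d); np.save(f"{n}0_p.npy",p)
    c=r.camera_info(n); print(n,{k:np.round(v,4).tolist() for k,v in c.items()})
E
```

```text
pics
time_s 0.0
q [ 1.1421  0.2648  1.6054  0.      1.2737 -0.0369]
joint_velocities [-0.0008 -0.0023 -0.0009 -0.0009 -0.0009  0.0001]
effort [ 1.00000e-04 -5.15128e+01 -3.67302e+01  3.00000e-04  1.30000e-02
  0.00000e+00]
ee_pos [257.4475 623.2025 229.9527]
tcp_rot [ 0.6934  0.1369  0.6938 -0.1384]
contact_force [-0.0706  0.2281  0.3427]
torque [-0.0052  0.0133  0.0039]
gripper_width 85.2916
side {'fx': 546.5954, 'fy': 546.5954, 'cx': 306.1725, 'cy': 250.0281, 'k1': -0.1311, 'cam_to_world': [[-0.9495, -0.1814, 0.2562, 271.2444], [-0.313, 0.6093, -0.7286, 928.0218], [-0.0239, -0.7719, -0.6352, 825.5249], [0.0, 0.0, 0.0, 1.0]]}
top {'fx': 562.61, 'fy': 562.61, 'cx': 319.5673, 'cy': 235.1811, 'k1': -0.1417, 'cam_to_world': [[-0.0046, -0.9976, 0.0693, 481.0098], [-0.9999, 0.0052, 0.0094, 47.8345], [-0.0097, -0.0693, -0.9975, 1255.9697], [0.0, 0.0, 0.0, 1.0]]}
```

View pics/side0.png

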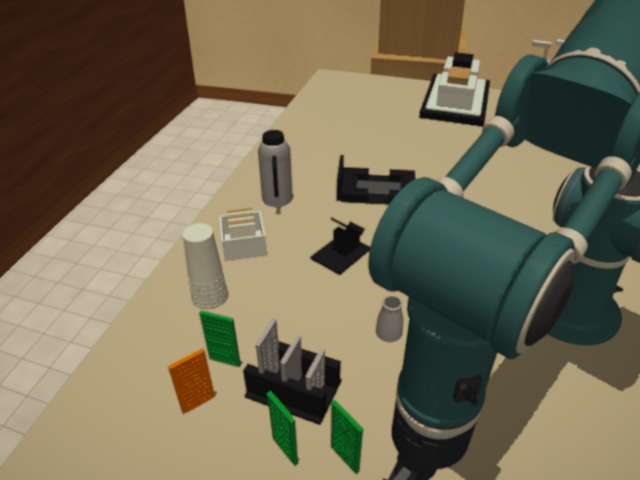

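View pics/top0.png

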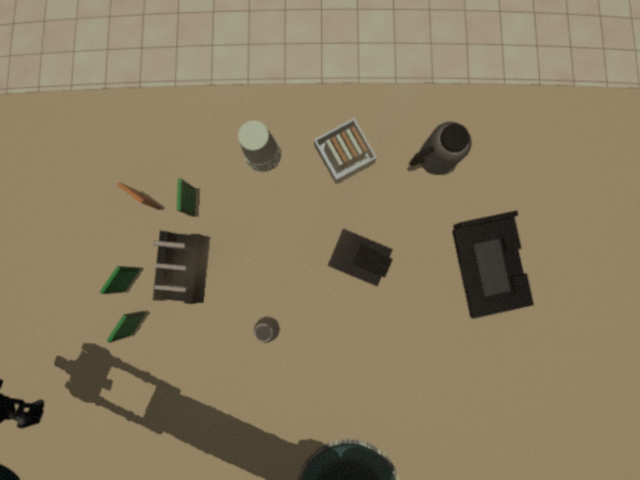

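```bash
cat > h.py <<'E'
import numpy as np,cv2
from rig import r
def cam(n):
    c=r.camera_info(n); K=np.array([[c['fx'],0,c['cx']],[0,c['fy'],c['cy']],[0,0,1]]); D=np.array([c['k1'],0,0,0.]); return K,D,np.array(c['cam_to_world'])
def rays(n,uv):
    K,D,T=cam(n); p=cv2.undistortPoints(np.asarray(uv,float).reshape(-1,1,2),K,D).reshape(-1,2)
    return np.c_[p,np.ones(len(p))],T
def cloud(n,d):
    v,u=np.mgrid[0:480,0:640]; x,T=rays(n,np.c_[u.ravel(),v.ravel()]); P=x*d.reshape(-1,1)
    W=P@T[:3,:3].T+T[:3,3]; W[d.ravel()<=0]=np.nan; return W.reshape(480,640,3)
def onplane(n,uv,z):
    x,T=rays(n,uv); d=x@T[:3,:3].T; o=T[:3,3]; return o+d*((z-o[2])/d[:,2])[:,None]
def proj(n,P):
    K,D,T=cam(n); R=T[:3,:3].T; t=-R@T[:3,3]; return cv2.projectPoints(np.asarray(P,float).reshape(-1,1,3),cv2.Rodrigues(R)[0],t,K,D)[0].reshape(-1,2)
E
python3 - <<'E'
from h import *
a=cv2.imread('pics/side0.png')[300:430,220:360]; a=cv2.resize(a,(700,650)[:2],interpolation=cv2.INTER_CUBIC)[:600]
b=cv2.imread('pics/top0.png')
cv2.imwrite('pics/c_side.png',a)
c1=cv2.resize(b[215:315,140:240],(400,400),interpolation=cv2.INTER_CUBIC);c2=cv2.resize(b[215:315,310:410],(400,400),interpolation=cv2.INTER_CUBIC)
cv2.imwrite('pics/c_top.png',np.hstack([c1,c2]))
cv2.imwrite('pics/c_tray.png',cv2.resize(b[200:330,440:550],(506,598),interpolation=cv2.INTER_CUBIC))
for n in('side','top'):
    d=np.load(n+'0_d.npy'); W=cloud(n,d); np.save(n+'0_W.npy',W); print(n,(d>0).mean())
    z=W[...,2]; 
    if n=='top': print(np.nanmedian(z[380:400,560:620]),np.round(W[260,345]),np.round(W[295,600]),np.round(z[268,160:190]))
E
```

```text
side 0.9962630208333333
top 0.9959505208333334
0.36563540622910295 [512.   3.  11.] [ 427. -582.    6.] [ 65.  70.  69.  69.  71.  67.  52.  46.  32.  28.  10. 115. 112. 116.
 114. 121. 112. 115. 117. 116. 114. 118. 117. 119. 114. 117. 104.  99.
  90.  76.]
```

View pics/c_side.png

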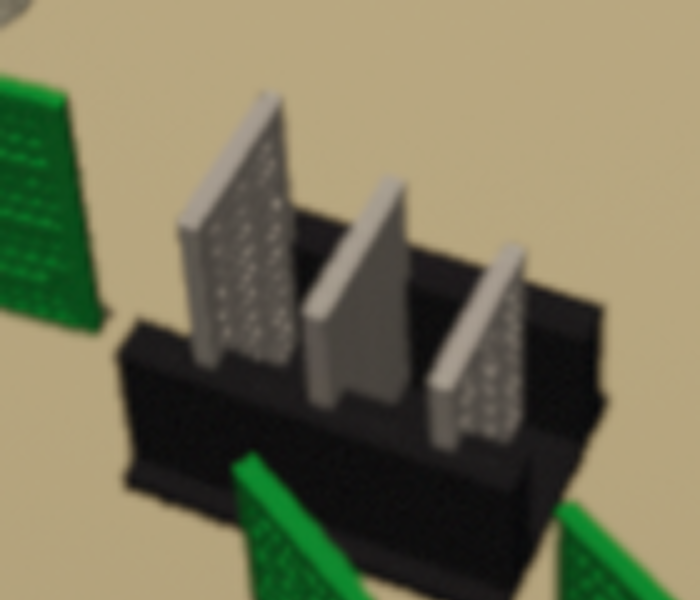

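View pics/c_top.png

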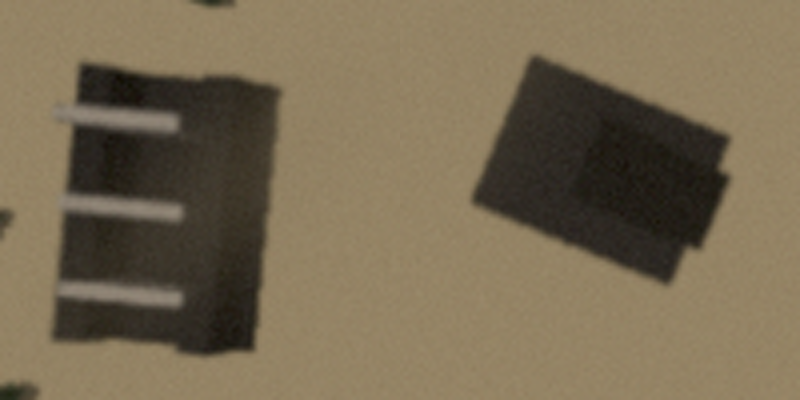

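View pics/c_tray.png

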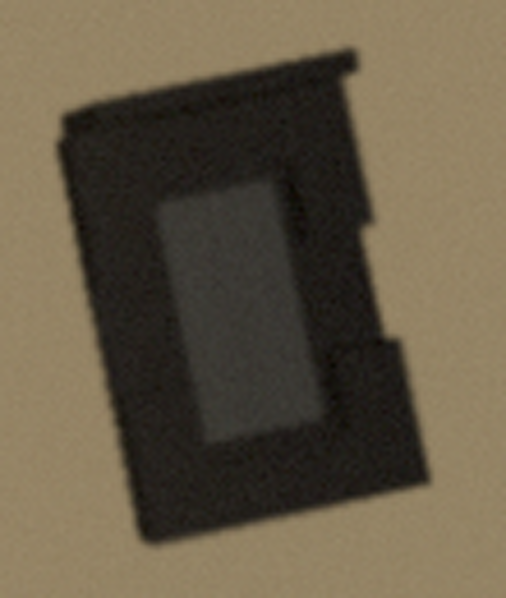

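The plates that could be meant, in side-view pixels:
- Rack plate at (268,347): slotted and the tallest. This fits the description of the grate.
- Rack plate at (291,358): plain, so it is the cover.
- Rack plate at (316,370): short and slotted, so it is the small_grate.
- Green plates at (220,338), (283,428) and (347,436), and the orange plate at (192,381): look-alikes outside the rack.

The enlarged crop confirms that the leftmost rack plate is slotted and tallest. In the top view it is the upper strip at (154–185, 245). The stand is at (362,257) and the tray at (492,265).

```bash
python3 - <<'E'
from h import *
p=np.load('top0_p.npy').astype(int); W=np.load('top0_W.npy'); z=W[...,2]; br=p.sum(2)
def box(u0,u1,v0,v1):
    m=np.zeros((480,640),bool); m[v0:v1,u0:u1]=1; return m
def rect(P):
    c,s,a=cv2.minAreaRect(P[:,:2].astype(np.float32)); return np.round(c,1),np.round(s,1),round(a,2)
sat=p.max(2)-p.min(2)
print('plate pix', p[245,160:186:5].tolist(), p[268,165].tolist(),'dark',p[250,200].tolist(),p[280,340].tolist(),p[260,480].tolist(),'table',p[350,400].tolist())
for name,v0,v1,h in (('grate',238,252,140),('cover',260,274,115),('small',282,296,100)):
    m=box(145,195,v0,v1)&(sat<28)&(br>300)
    vu=np.argwhere(m); uv=vu[:,::-1]; 
    print(name,len(uv),uv.min(0),uv.max(0),'zdepth',np.nanpercentile(z[m],[10,50,90]).round())
    k=(br[m]-200.)/100
    P=onplane('top',uv,h); print(' rect',rect(P), 'mean',P.mean(0).round(1)); 
    d=P[:,:2]-P[:,:2].mean(0); U,S,V=np.linalg.svd(d); print(' dir',np.degrees(np.arctan2(V[0,1],V[0,0])).round(2),'ext',(d@V[0]).min().round(1),(d@V[0]).max().round(1))
# dark blobs
dark=(br<190)
for name,b,h in (('rack',(145,215,225,310),None),('stand',(320,400,222,292),None),('tray',(445,545,205,325),None)):
    m=box(*b)&dark; n,l,st,ce=cv2.connectedComponentsWithStats(m.astype(np.uint8)); i=1+np.argmax(st[1:,4]); mm=l==i
    print(name,st[i]); print(' z hist',np.histogram(z[mm],bins=np.arange(-5,150,10))[0])
    q=np.argwhere(mm)[:,::-1]; hull=cv2.approxPolyDP(cv2.convexHull(q.astype(np.int32)),2,True).reshape(-1,2); print(hull.tolist())
    for hh in (0,10,28,70): print('  z',hh,onplane('top',hull,hh)[:,:2].round(0).tolist())
E
```

```text
plate pix [[115, 106, 94], [125, 116, 103], [137, 127, 112], [139, 129, 115], [140, 128, 115], [68, 62, 53]] [97, 91, 77] dark [61, 55, 41] [149, 132, 101] [63, 59, 55] table [149, 132, 102]
grate 108 [154 242] [183 247] zdepth [137. 139. 142.]
 rect (array([542.5, 362.4]), array([60.6,  7.6]), 84.72) mean [542.2 360.9 140. ]
 dir -95.22 ext -31.8 28.8
cover 106 [155 263] [184 269] zdepth [112. 114. 117.]
 rect (array([497.6, 366.8]), array([61.6,  8.2]), 84.11) mean [498.  366.1 115. ]
 dir -95.55 ext -31.5 30.1
small 101 [155 286] [184 290] zdepth [ 98. 100. 103.]
 rect (array([453.2, 370.8]), array([62.2,  7.5]), 85.14) mean [453.2 370.2 100. ]
 dir -94.35 ext -31.7 30.5
rack [ 154  231   55   73 2793]
 z hist [  32 1017  154  130  127  146  176  935   28   13    8    5    6    7
    0]
[[207, 237], [202, 301], [191, 303], [155, 299], [160, 232]]
  z 0 [[566.0, 313.0], [422.0, 324.0], [417.0, 349.0], [426.0, 432.0], [577.0, 422.0]]
  z 10 [[565.0, 311.0], [422.0, 322.0], [418.0, 347.0], [426.0, 429.0], [577.0, 419.0]]
  z 28 [[564.0, 308.0], [423.0, 318.0], [419.0, 342.0], [427.0,
[... 639 characters left out ...]
, -91.0], [477.0, -76.0], [460.0, -61.0], [500.0, 39.0], [574.0, 9.0]]
tray [ 453  211   80  107 6011]
 z hist [ 244 2207  650 2545   17   15   29  279    5    0    0    0    0    0
    0]
[[532, 304], [476, 317], [470, 315], [453, 235], [454, 225], [516, 211]]
  z 0 [[410.0, -420.0], [383.0, -290.0], [387.0, -277.0], [567.0, -241.0], [590.0, -244.0], [621.0, -388.0]]
  z 10 [[410.0, -417.0], [383.0, -287.0], [388.0, -274.0], [566.0, -238.0], [589.0, -241.0], [620.0, -385.0]]
  z 28 [[411.0, -410.0], [385.0, -283.0], [389.0, -269.0], [565.0, -234.0], [587.0, -237.0], [618.0, -378.0]]
  z 70 [[414.0, -394.0], [388.0, -271.0], [393.0, -258.0], [562.0, -225.0], [584.0, -227.0], [613.0, -364.0]]
```

```bash
python3 - <<'E'
from h import *
p=np.load('top0_p.npy').astype(int); W=np.load('top0_W.npy'); z=W[...,2]; br=p.sum(2)
def box(u0,u1,v0,v1):
    m=np.zeros((480,640),bool); m[v0:v1,u0:u1]=1; return m
# stand board: plane fit on top view and side view points
Ws=np.load('side0_W.npy'); ps=np.load('side0_p.npy').astype(int).sum(2)
for n,WW,b,B in (('top',W,br,box(325,400,222,292)),('side',Ws,ps,box(305,375,205,275))):
    m=B&(b<190)&(WW[...,2]>40)&(WW[...,2]<120); P=WW[m]; print(n,len(P),P.min(0).round(),P.max(0).round())
    A=np.c_[P[:,:2],np.ones(len(P))]; w=np.ones(len(P),bool)
    for _ in range(8):
        c=np.linalg.lstsq(A[w],P[w,2],rcond=None)[0]; e=A@c-P[:,2]; w=abs(e)<5
    print(' plane',c.round(3),w.sum(),'slope',np.hypot(*c[:2]).round(3),'dir',np.degrees(np.arctan2(c[1],c[0])).round(1))
# foot plate rect: z<20 + whole
m=box(325,400,222,292)&(br<190); 
uv=np.argwhere(m)[:,::-1]
for s in ('top',):
    l=m&(z<22); P=onplane('top',np.argwhere(l)[:,::-1],10); print('foot rect',cv2.minAreaRect(P[:,:2].astype(np.float32)))
    bpts=m&(z>40); P=W[bpts]; print('board rect',cv2.minAreaRect(P[:,:2].astype(np.float32)))
    hi=m&(z>95); print('high mean',W[hi].mean(0).round(1)); lo=m&(z>40)&(z<60); print('low mean',W[lo].mean(0).round(1))
# tray
m=box(445,545,205,325)&(br<190)
rim=m&(z>21)&(z<38); P=onplane('top',np.argwhere(rim)[:,::-1],28); c,s,a=cv2.minAreaRect(P[:,:2].astype(np.float32)); print('rim rect',c,s,a)
fl=box(465,520,220,310)&(br>=140)&(br<300)&(z<18); q=np.argwhere(fl)[:,::-1]; print(len(q),p[265,490])
n,l,st,ce=cv2.connectedComponentsWithStats((box(460,525,225,305)&(br>170)&(br<330)).astype(np.uint8)); print(st)
i=1+np.argmax(st[1:,4]); P=onplane('top',np.argwhere(l==i)[:,::-1],8); print('floor rect',cv2.minAreaRect(P[:,:2].astype(np.float32)))
E
```

```text
top 729 [477. -94.  40.] [543.  -8. 110.]
 plane [  0.383   0.893 -78.094] 606 slope 0.972 dir 66.8
side 404 [480. -90.  40.] [542.  -6. 104.]
 plane [ 0.156  0.267 -8.692] 190 slope 0.309 dir 59.8
foot rect ((518.4103393554688, -29.878013610839844), (118.30815887451172, 87.13693237304688), 66.84153747558594)
board rect ((508.7861633300781, -51.565216064453125), (76.78828430175781, 44.28855895996094), 66.9268569946289)
high mean [520.9 -22.6 100.9]
low mean [499.1 -74.1  51.3]
rim rect (499.02752685546875, -322.05291748046875) (208.74142456054688, 141.7417449951172) 11.190054893493652
1379 [60 56 51]
[[     0      0    640    480 306829]
 [   516    225      9     49     70]
 [   486    243      2      3      5]
 [   479    245      1      1      1]
 [   482    244      1      1      1]
 [   492    245      2      2      3]
 [   498    244      1      1      1]
 [   476    246      2      4      4]
 [   478    246      7      6     15]
 [   481    247      7     10     15]
 [   490    246      1      1      1]
 [   496    247      1      1      1]
 [   492    248      4      5      7
[... 1694 characters left out ...]
 7      7     12]
 [   496    281      1      1      1]
 [   498    281      3      5      6]
 [   502    281      1      1      1]
 [   503    283      1      1      1]
 [   493    284      1      1      1]
 [   495    284      1      1      1]
 [   485    286      8      9     22]
 [   495    286      1      1      1]
 [   501    287      2      2      3]
 [   505    286      1      1      1]
 [   507    287      1      1      1]
 [   492    289      1      1      1]
 [   504    288      2      2      2]
 [   495    290      2      2      2]
 [   485    292      1      1      1]]
floor rect ((534.1558227539062, -391.1413879394531), (109.43621063232422, 8.808162689208984), 5.13353967666626)
```

```bash
python3 - <<'E'
import cv2
import numpy as np
s=cv2.imread('pics/side0.png'); cv2.imwrite('pics/c_stand.png',np.hstack([cv2.resize(s[205:280,305:380],(400,400),interpolation=3),cv2.resize(s[145:215,330:420],(400,311),interpolation=3)[:, :] if 0 else cv2.resize(s[140:220,335:415],(400,400),interpolation=3)]))
E
```

```text
(no output)
```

View pics/c_stand.png

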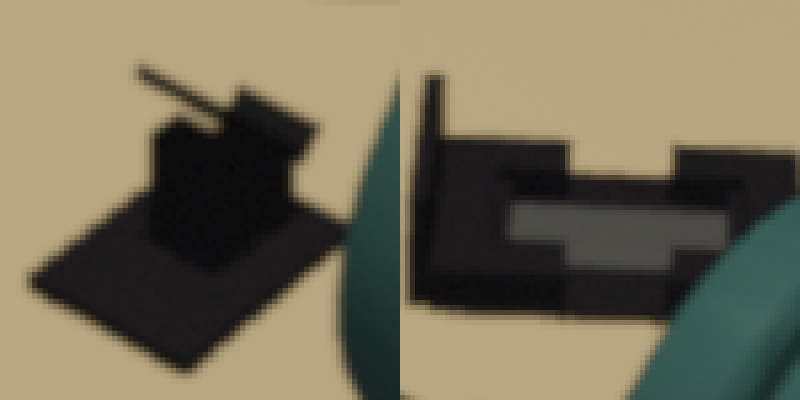

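```bash
python3 - <<'E'
from h import *
from scipy.spatial.transform import Rotation as R
s=r.state(); q=s['q']; w=s['tcp_rot']; M=R.from_quat([w[1],w[2],w[3],w[0]]).as_matrix(); print(M.round(3))
# in frame of q1
print((R.from_euler('z',-q[0]).as_matrix()@M).round(4)); print(R.from_euler('z',-q[0]).as_matrix()@np.array(s['ee_pos']))
E
```

```text
[[-0.001  0.382  0.924]
 [-0.002  0.924 -0.382]
 [-1.    -0.002 -0.   ]]
[[-2.000e-03  9.993e-01  3.690e-02]
 [-0.000e+00  3.690e-02 -9.993e-01]
 [-1.000e+00 -2.000e-03 -1.000e-04]]
[673.88563982  24.89988428 230.07155116]
```

Request:
jog_arm([
  [[0, -1.66, 4.54, 0, 0, 0, -0.3], [0, -1.66, 4.54, 0, 0, 0, -0.3], [0, -1.66, 4.54, 0, 0, 0, -0.3], [0, -1.66, 4.54, 0, 0, 0, -0.3], [0, -1.66, 4.54, 0, 0, 0, -0.3], [0, -1.66, 4.54, 0, 0, 0, -0.3], [0, -1.66, 4.54, 0, 0, 0, -0.3], [0, -1.66, 4.54, 0, 0, 0, -0.3], [0, 0, 0, 0.1411, 0, 0, -0.3], [0, 0, 0, 0.1411, 0, 0, -0.3], [0, 0, 0, 0.1411, 0, 0, -0.3], [0, 0, 0, 0.1411, 0, 0, -0.3], [0, 0, 0, 0.1411, 0, 0, -0.3], [0, 0, 0, 0.1411, 0, 0, -0.3], [0, 0, 0, 0.1411, 0, 0, -0.3], [0, 0, 0, 0.1411, 0, 0, -0.3], [0, 0, 0, 0.1411, 0, 0, -0.3], [0, 0, 0, 0, 0.14, 0, -0.3], [0, 0, 0, 0, 0.14, 0, -0.3]],
], newtons=80)

```text
time_s: 2.0
ee_pos: [542.9, 364.0, 231.5]
tcp_rot: [0.405, 0.591, 0.54, -0.442]
contact_force: [-0.7, 0.8, -0.1]
gripper_width: 29.7
```

```bash
cat >> h.py <<'E'
from scipy.spatial.transform import Rotation as Ro
def pose(s=None):
    s=s or r.state(); w=s['tcp_rot']; return np.array(s['ee_pos']),Ro.from_quat([w[1],w[2],w[3],w[0]]),np.array(s['q'])
def show():
    s=r.state(); p,R,q=pose(s); print('t',round(s['time_s'],2),'pos',p.round(1),'F',np.round(s['contact_force'],1),'w',round(float(s['gripper_width']),1),'q',q.round(3)); print(R.as_matrix().round(3)); return p,R,q
def log():
    import json; s=r.state(); open('log.txt','a').write(json.dumps({k:np.asarray(v).tolist() for k,v in s.items()})+'\n')
E
python3 - <<'E'
from h import *
p,R,q=show(); log()
B=np.array([[0,1,0],[0,0,-1],[-1,0,0.]])
# B at q2+q3+q5=pi. base tool at zero sum: B0 = Ry(-pi) B
Ry=lambda a:Ro.from_euler('y',a).as_matrix(); Rz=lambda a:Ro.from_euler('z',a).as_matrix()
B0=Ry(-np.pi)@B
for s4 in(1,-1):
    M=Rz(q[0])@Ry(q[1]+q[2])@Rz(s4*q[3])@Ry(q[4])@B0@Ro.from_euler('x',q[5]).as_matrix(); print(s4,np.abs(M-R.as_matrix()).max())
E
```

```text
t 2.0 pos [542.9 364.  231.5] F [-0.7  0.8 -0.1] w 29.7 q [0.421 0.126 1.793 0.279 1.095 0.398]
[[ 0.026  0.996 -0.085]
 [ 0.28  -0.089 -0.956]
 [-0.96   0.001 -0.281]]
1 4.440892098500626e-16
-1 0.4772656755462393
```

Request:
jog_arm([
  [[0, 0, 0, 0, -0.14, 0, -0.3], [0, 0, 0, 0, -0.14, 0, -0.3], [2.5, 0, 0, 0, 0, 0, -0.3], [2.5, 0, 0, 0, 0, 0, -0.3], [0, 0, 0, 0, 0, 0, -0.3]],
])

```text
time_s: 2.5
ee_pos: [539.7, 360.9, 176.1]
tcp_rot: [-0.476, -0.519, -0.477, 0.525]
contact_force: [-0.1, -0.5, 0.1]
gripper_width: 29.8
```

```bash
python3 - <<'E'
from h import *
p,R,q=show(); log()
for n in('side','top'):
    a,d=r.grab_frame(n); cv2.imwrite(f'pics/{n}1.png',a[:,:,::-1])
s=cv2.imread('pics/side1.png');t=cv2.imread('pics/top1.png')
cv2.imwrite('pics/c1.png',np.hstack([cv2.resize(s[270:430,200:360],(400,400),interpolation=3),cv2.resize(t[200:320,120:240],(400,400),interpolation=3)]))
E
```

```text
t 2.5 pos [539.7 360.9 176.1] F [-0.1 -0.5  0.1] w 29.8 q [ 0.551  0.26   1.713 -0.     1.178  0.641]
[[-0.008  0.996 -0.09 ]
 [-0.005 -0.09  -0.996]
 [-1.    -0.007  0.006]]
```

View pics/c1.png

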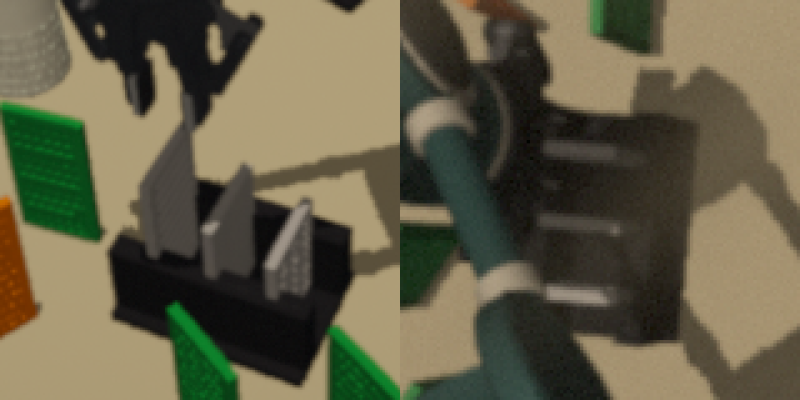

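```bash
python3 - <<'E'
from h import *
p,R,q=pose(); M=R.as_matrix()
f=lambda P:(((proj('side',P)-[200,270])*2.5).round(0)).tolist()
for dz in (0,5,10): print(dz,f(p+M[:,1]*15-M[:,0]*dz),f(p-M[:,1]*15-M[:,0]*dz),f(p+M[:,1]*29-M[:,0]*dz),f(p-M[:,1]*29-M[:,0]*dz))
u=np.array([.094,.9956,0]);n=np.array([.9956,-.094,0])
for a in(-33,33): print('top plate',f(np.array([542.5,362,140])+u*a))
E
```

```text
0 [[146.0, 103.0]] [[187.0, 115.0]] [[128.0, 97.0]] [[207.0, 121.0]]
5 [[146.0, 98.0]] [[187.0, 110.0]] [[127.0, 92.0]] [[206.0, 116.0]]
10 [[145.0, 92.0]] [[186.0, 105.0]] [[126.0, 86.0]] [[206.0, 111.0]]
top plate [[192.0, 118.0]]
top plate [[148.0, 185.0]]
```

Request:
jog_arm([
  [[0, 0.28, -0.16, 0, 0, 0, -0.3], [2.5, 0, 0, 0, 0, 0, -0.3], [2.5, 0, 0, 0, 0, 0, -0.3], [2.0, 0, 0, 0, 0, 0, -0.3], [0, 0, 0, 0, 0, 0, -0.3]],
])

```text
time_s: 3.1
ee_pos: [544.6, 362.8, 109.4]
tcp_rot: [-0.476, -0.521, -0.477, 0.524]
contact_force: [0.3, 0.8, -0.5]
gripper_width: 30.1
```

```bash
python3 - <<'E'
from h import *
p,R,q=show(); log()
a,d=r.grab_frame('side'); cv2.imwrite(f'pics/side2.png',a[:,:,::-1])
cv2.imwrite('pics/c2.png',cv2.resize(a[290:430,220:360,::-1],(560,560),interpolation=3))
E
```

```text
t 3.1 pos [544.6 362.8 109.4] F [ 0.3  0.8 -0.5] w 30.1 q [0.55  0.324 1.762 0.    1.06  0.641]
[[-0.003  0.996 -0.091]
 [-0.002 -0.091 -0.996]
 [-1.    -0.003  0.002]]
```

View pics/c2.png

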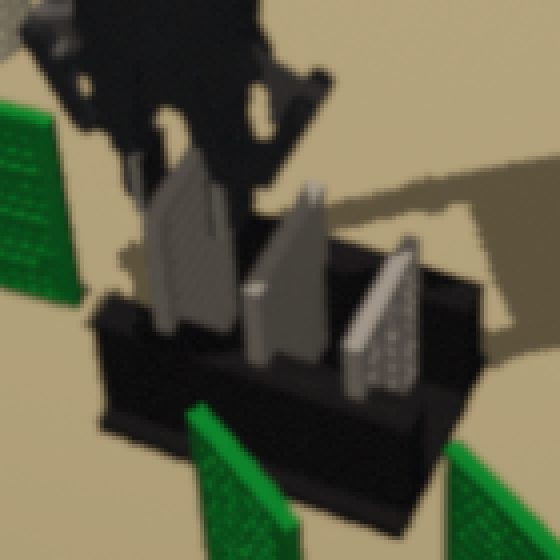

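```bash
cat > kin.py <<'E'
from h import *
import json
from scipy.optimize import least_squares
B0=Ro.from_euler('y',-np.pi).as_matrix()@np.array([[0,1,0],[0,0,-1],[-1,0,0.]])
Ry=lambda a:Ro.from_euler('y',a).as_matrix(); Rz=lambda a:Ro.from_euler('z',a).as_matrix(); Rx=lambda a:Ro.from_euler('x',a).as_matrix()
def fk(q,k):
    A=Ry(q[1]);F=Ry(q[1]+q[2]); M=Rz(q[0])@F@Rz(q[3])@Ry(q[4])@B0@Rx(q[5])
    p=Rz(q[0])@(np.array([k[0],k[1],k[2]])+A@[0,0,k[3]]+F@[k[4],0,k[5]])+M@[k[6],0,0]
    return p,M
def fit():
    D=[json.loads(l) for l in open('log.txt')]
    D.append(dict(q=[1.1421,.2648,1.6054,0,1.2737,-.0369],ee_pos=[257.4475,623.2025,229.9527]))
    f=lambda k:np.concatenate([fk(d['q'],k)[0]-d['ee_pos'] for d in D]+[0.002*(k-np.array([0,25,400,400,0,400,250]))])
    s=least_squares(f,[0,25,400,400,0,400,250]); return s.x,np.abs(s.fun[:-7]).max()
LO=np.array([-2.63,-.94,.31,-1.31,0,-2.55]);HI=np.array([2.63,2.18,2.57,4.45,2.66,2.55])
def ik(p,M,k,q0):
    best=None
    for q4 in (q0[3],-1,0,1,2.5):
        g=np.clip(np.r_[q0[:3],q4,q0[4:]],LO+.01,HI-.01)
        def f(q):
            a,b=fk(q,k); return np.r_[(a-p)/100,(b-M).ravel()]
        s=least_squares(f,g,bounds=(LO,HI))
        if best is None or s.cost<best.cost-1e-9: best=s
    return best.x,best.cost
E
python3 - <<'E'
from kin import *
k,e=fit(); print(k.round(1),e)
q0=pose()[2]
c=np.array([518.4,-29.9]); ex=np.array([np.cos(np.radians(66.8)),np.sin(np.radians(66.8)),0]); ey=np.array([-ex[1],ex[0],0]); ez=np.array([0,0,1.])
S=np.sqrt(.5); up=S*(ex+ez); nrm=S*(ez-ex)
rest=np.r_[c,0]+ex*-6.9+ez*93.8; print('rest',rest)
# lean with thickness grasp: tool x=-up, TCP at plate centre + up*30
for off in (0,60):
  for sg in(1,-1):
    X=-up;Y=sg*nrm;Z=np.cross(X,Y); P=rest+up*30+nrm*off
    q,co=ik(P,np.c_[X,Y,Z],k,q0); print('lean',off,sg,q.round(2),round(co,5))
    X=-nrm;Y=sg*ey;Z=np.cross(X,Y); P=rest-nrm*14+nrm*off
    q,co=ik(P,np.c_[X,Y,Z],k,q0); print('regrip',off,sg,q.round(2),round(co,5))
# tray
a=np.radians(11.2)
tx=np.array([np.cos(a),np.sin(a),0]);ty=np.array([-tx[1],tx[0],0])
for sg in(1,-1):
    X=-ez;Y=sg*ty;Z=np.cross(X,Y); q,co=ik(np.array([499,-322,60.]),np.c_[X,Y,Z],k,q0); print('tray',sg,q.round(2),round(co,5))
E
```

```text
[-1.000e-01  2.490e+01  2.519e+02  5.120e+02  1.500e+00  5.664e+02
  3.477e+02] 0.01702799771453556
rest [515.68180082 -36.24203384  93.8       ]
lean 0 1 [ 0.29  0.43  1.82 -0.58  1.48  2.49] 0.0
regrip 0 1 [-0.59  0.22  2.18  0.88  1.12  2.39] 0.0
lean 0 -1 [ 0.29  0.43  1.82 -0.58  1.48 -0.65] 0.0
regrip 0 -1 [-0.59  0.22  2.18  0.88  1.12 -0.75] 0.0
lean 60 1 [ 0.23  0.34  1.86 -0.6   1.5   2.43] 0.0
regrip 60 1 [-0.67  0.17  2.15  0.81  1.22  2.43] 0.0
lean 60 -1 [ 0.23  0.34  1.86 -0.6   1.5  -0.71] 0.0
regrip 60 -1 [-0.67  0.17  2.15  0.81  1.22 -0.72] 0.0
tray 1 [-0.62  0.27  1.93 -0.    0.94 -2.38] 0.0
tray -1 [-0.62  0.27  1.93 -0.    0.94  0.76] 0.0
```

Request:
jog_arm([
  [[0.4, -0.1, 0, 0, 0, 0, -0.3], [0, 0, 0, 0, 0, 0, -1], [0, 0, 0, 0, 0, 0, -1], [0, 0, 0, 0, 0, 0, -1], [0, 0, 0, 0, 0, 0, -1], [0, 0, 0, 0, 0, 0, -1]],
], newtons=80)

```text
time_s: 3.75
ee_pos: [545.7, 364.6, 109.1]
tcp_rot: [0.477, 0.523, 0.477, -0.521]
contact_force: [-0.1, 0.1, 6.1]
gripper_width: 6.8
```

```bash
python3 - <<'E'
from h import *
show(); log()
E
```

```text
t 3.75 pos [545.7 364.6 109.1] F [-0.1  0.1  6.1] w 6.8 q [ 0.551  0.324  1.763 -0.     1.052  0.642]
[[ 0.003  0.996 -0.091]
 [ 0.002 -0.091 -0.996]
 [-1.     0.002 -0.002]]
```

Request:
jog_arm([
  [[-0.5, 0, 0, 0, 0, 0, -1], [-1.5, 0, 0, 0, 0, 0, -1], [-2, 0, 0, 0, 0, 0, -1], [-2, 0, 0, 0, 0, 0, -1], [-2, 0, 0, 0, 0, 0, -1], [-2, 0, 0, 0, 0, 0, -1], [-2, 0, 0, 0, 0, 0, -1], [-2, 0, 0, 0, 0, 0, -1], [-1, 0, 0, 0, 0, 0, -1], [0, 0, 0, 0, 0, 0, -1], [0, 0, 0, 0, 0, 0, -1]],
])

```text
time_s: 4.85
ee_pos: [544.1, 363.6, 256.6]
tcp_rot: [-0.477, -0.522, -0.477, 0.523]
contact_force: [0.2, -0.8, -3.4]
gripper_width: 6.5
```

```bash
python3 - <<'E'
from h import *
show(); log()
for n in('side','top'):
    a,d=r.grab_frame(n); cv2.imwrite(f'pics/{n}3.png',a[:,:,::-1]); np.save(f'{n}3_d.npy',d)
    if n=='side': cv2.imwrite('pics/c3.png',cv2.resize(a[200:430,200:430,::-1],(600,600),interpolation=3))
E
```

```text
t 4.85 pos [544.1 363.6 256.6] F [ 0.2 -0.8 -3.4] w 6.5 q [0.551 0.212 1.62  0.    1.31  0.642]
[[-0.001  0.996 -0.091]
 [-0.001 -0.091 -0.996]
 [-1.    -0.001  0.001]]
```

View pics/c3.png

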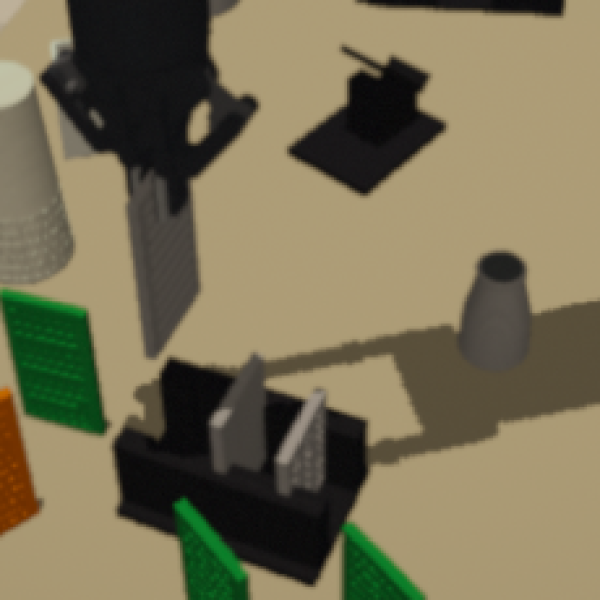

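```bash
python3 - <<'E'
from kin import *
p,R,q=pose(); M=R.as_matrix()
f=lambda P:(((proj('side',P)-[200,200])*600/230).round(0)).tolist()
for a in (-33,33): print('bottom',f(p+M[:,0]*99+M[:,2]*a),f(p+M[:,0]*(-31)+M[:,2]*a))
# cast rays of observed bottom corners on plate mid-plane
uv=np.array([[153,357],[200,290],[128,200]])/2.6087+200
x,T=rays('side',uv); d=x@T[:3,:3].T;o=T[:3,3]; n=M[:,1]; t=((p-o)@n)/(d@n); P=o+d*t[:,None]; print(((P-p)@M).round(1))
E
```

```text
bottom [[150.0, 360.0]] [[131.0, 206.0]]
bottom [[197.0, 289.0]] [[183.0, 136.0]]
[[100.2  -0.  -29.6]
 [104.3  -0.   37.5]
 [-36.9   0.  -35. ]]
```

```bash
cat > tgt.py <<'E'
from kin import *
K=fit()[0]
c=np.array([518.4,-29.9,0])+np.array([1.5,0.5,0]); a=np.radians(66.8); ex=np.array([np.cos(a),np.sin(a),0]); ey=np.array([-ex[1],ex[0],0]); ez=np.array([0,0,1.])
S=np.sqrt(.5); up=S*(ex+ez); nrm=S*(ez-ex); rest=c-6.9*ex+93.8*ez
Mlean=np.c_[-up,-nrm,np.cross(-up,-nrm)]
def plan(Mt,Pt):
    p,R,q=pose(); M=R.as_matrix(); w=Ro.from_matrix(M.T@Mt).as_rotvec(); d=Mt.T@(Pt-p)
    print('rotvec(tool)',w.round(4),np.linalg.norm(w).round(3),'shift after rot (cm)',(d/10).round(2),np.linalg.norm(d).round(1)); print('q',q.round(2),'->',[(x.round(2)) if hasattr(x,'round') else x for x in ik(Pt,Mt,K,q)]); return w,d
def Pl(nn,uu): # TCP for plate centre at rest+nn*nrm+uu*up
    return rest+nn*nrm+uu*up-Mlean@np.array([34,0,1.5])
E
python3 - <<'E'
from tgt import *
w,d=plan(Mlean,Pl(60,15)); print(Pl(60,15))
p,R,q=pose(); M=R.as_matrix()
for i in range(0,9):
    qq,co=ik(p,M@Ro.from_rotvec(w*i/8).as_matrix(),K,q); print(i,qq.round(2),round(co,5)); q=qq
for i in range(0,9):
    qq,co=ik(p+Mlean@d*i/8,Mlean,K,q); print(i,qq.round(2),round(co,5)); q=qq
E
```

```text
rotvec(tool) [-1.1878 -0.492  -0.6738] 1.451 shift after rot (cm) [ 33.2  -21.25  13.13] 415.5
q [0.55 0.21 1.62 0.   1.31 0.64] -> [array([ 0.25,  0.33,  1.83, -0.59,  1.53, -0.71]), np.float64(0.0)]
[512.73894886 -42.30031612 170.87463915]
0 [0.55 0.21 1.62 0.   1.31 0.64] 0.0
1 [ 0.55  0.28  1.54 -0.01  1.43  0.5 ] 0.0
2 [ 0.56  0.35  1.46 -0.03  1.54  0.36] 0.0
3 [ 0.58  0.42  1.39 -0.06  1.64  0.23] 0.0
4 [ 0.6   0.49  1.32 -0.1   1.74  0.09] 0.0
5 [ 0.63  0.55  1.26 -0.15  1.83 -0.04] 0.0
6 [ 0.65  0.6   1.21 -0.21  1.91 -0.19] 0.0
7 [ 0.68  0.65  1.17 -0.27  1.97 -0.33] 0.0
8 [ 0.72  0.68  1.15 -0.35  2.02 -0.49] 0.0
0 [ 0.72  0.68  1.15 -0.35  2.02 -0.49] 0.0
1 [ 0.67  0.62  1.27 -0.37  1.95 -0.51] 0.0
2 [ 0.63  0.56  1.38 -0.39  1.89 -0.53] 0.0
3 [ 0.57  0.51  1.48 -0.42  1.82 -0.55] 0.0
4 [ 0.52  0.46  1.57 -0.45  1.77 -0.58] 0.0
5 [ 0.46  0.42  1.65 -0.48  1.71 -0.61] 0.0
6 [ 0.4   0.39  1.72 -0.52  1.65 -0.65] 0.0
7 [ 0.33  0.36  1.78 -0.55  1.59 -0.68] 0.0
8 [ 0.25  0.33  1.83 -0.59  1.53 -0.71] 0.0
```

Request:
jog_arm([
  [[0, 0, 0, -0.1188, -0.0492, -0.0674, -1], [0, 0, 0, -0.1188, -0.0492, -0.0674, -1], [0, 0, 0, -0.1188, -0.0492, -0.0674, -1], [0, 0, 0, -0.1188, -0.0492, -0.0674, -1], [0, 0, 0, -0.1188, -0.0492, -0.0674, -1], [0, 0, 0, -0.1188, -0.0492, -0.0674, -1], [0, 0, 0, -0.1188, -0.0492, -0.0674, -1], [0, 0, 0, -0.1188, -0.0492, -0.0674, -1], [0, 0, 0, -0.1188, -0.0492, -0.0674, -1], [0, 0, 0, -0.1188, -0.0492, -0.0674, -1], [2.82, -2.62, 1.31, 0, 0, 0, -1], [2.82, -2.62, 1.31, 0, 0, 0, -1], [2.82, -2.62, 1.31, 0, 0, 0, -1], [2.82, -2.62, 1.31, 0, 0, 0, -1], [2.82, -2.62, 1.31, 0, 0, 0, -1], [2.82, -2.62, 1.31, 0, 0, 0, -1], [2.82, -2.62, 1.31, 0, 0, 0, -1], [2.82, -2.62, 1.31, 0, 0, 0, -1], [2.82, -2.62, 1.31, 0, 0, 0, -1], [2.82, -2.62, 1.31, 0, 0, 0, -1]],
])

```text
time_s: 6.95
ee_pos: [513.1, -42.6, 241.0]
tcp_rot: [0.586, -0.133, 0.694, -0.395]
contact_force: [0.5, 0.3, -4.1]
gripper_width: 6.8
```

Request:
jog_arm([
  [[0, 0, 0, 0, 0, 0, -1]],
])

```text
time_s: 7.05
ee_pos: [511.9, -45.1, 241.3]
tcp_rot: [0.585, -0.132, 0.695, -0.397]
contact_force: [-0.3, 0.4, -4.0]
gripper_width: 6.6
```

```bash
python3 - <<'E'
from tgt import *
show(); log(); plan(Mlean,Pl(60,15))
for n in('side','top'):
    a,d=r.grab_frame(n); cv2.imwrite(f'pics/{n}4.png',a[:,:,::-1]); np.save(f'{n}4_d.npy',d)
s=cv2.imread('pics/side4.png');t=cv2.imread('pics/top4.png')
cv2.imwrite('pics/c4.png',np.hstack([cv2.resize(s[130:290,270:430],(400,400),interpolation=3),cv2.resize(t[170:330,280:440],(400,400),interpolation=3)]))
E
```

```text
t 7.05 pos [511.9 -45.1 241.3] F [-0.3  0.4 -4. ] w 6.6 q [ 0.248  0.26   1.783 -0.595  1.633 -0.784]
[[-0.281  0.281  0.918]
 [-0.648  0.649 -0.398]
 [-0.708 -0.707 -0.   ]]
rotvec(tool) [-0.0029 -0.0029 -0.0008] 0.004 shift after rot (cm) [ 4.77  5.19 -0.03] 70.5
q [ 0.25  0.26  1.78 -0.59  1.63 -0.78] -> [array([ 0.25,  0.33,  1.83, -0.59,  1.53, -0.71]), np.float64(0.0)]
```

View pics/c4.png

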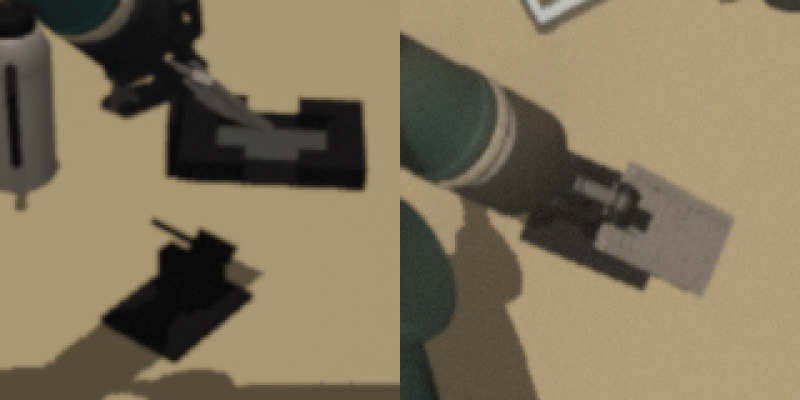

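Request:
jog_arm([
  [[2.4, 2.6, 0, 0, 0, 0, -1], [2.4, 2.6, 0, 0, 0, 0, -1], [0.1, 1.4, 0, 0, 0, 0, -1], [0.1, 1.4, 0, 0, 0, 0, -1], [0.1, 1.4, 0, 0, 0, 0, -1], [0.1, 1.0, 0, 0, 0, 0, -1], [0, 0, 0, 0, 0, 0, -1], [0, 0, 0, 0, 0, 0, -1]],
])

```text
time_s: 7.95
ee_pos: [528.9, -7.0, 132.7]
tcp_rot: [0.587, -0.133, 0.694, -0.396]
contact_force: [-0.3, 0.0, -2.9]
gripper_width: 6.8
```

```bash
python3 - <<'E'
from tgt import *
show(); log(); plan(Mlean,Pl(0,0))
for n in('side','top'):
    a,d=r.grab_frame(n); cv2.imwrite(f'pics/{n}5.png',a[:,:,::-1]); np.save(f'{n}5_d.npy',d)
s=cv2.imread('pics/side5.png');t=cv2.imread('pics/top5.png')
cv2.imwrite('pics/c5.png',np.hstack([cv2.resize(s[170:270,300:400],(400,400),interpolation=3),cv2.resize(t[200:300,310:410],(400,400),interpolation=3)]))
E
```

```text
t 7.95 pos [528.9  -7.  132.7] F [-0.3  0.  -2.9] w 6.8 q [ 0.299  0.42   1.793 -0.571  1.511 -0.657]
[[-0.276  0.28   0.919]
 [-0.649  0.651 -0.393]
 [-0.709 -0.705  0.002]]
rotvec(tool) [-0.0011  0.0022 -0.0024] 0.003 shift after rot (cm) [ 1.55  0.56 -0.1 ] 16.5
q [ 0.3   0.42  1.79 -0.57  1.51 -0.66] -> [array([ 0.29,  0.43,  1.81, -0.58,  1.49, -0.65]), np.float64(0.0)]
```

View pics/c5.png

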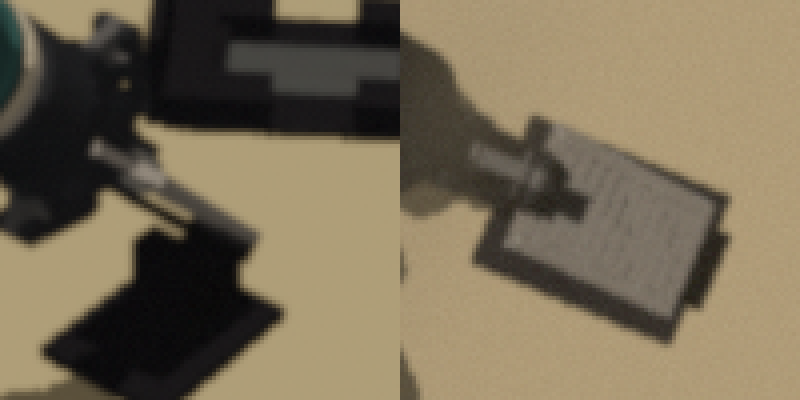

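Request:
jog_arm([
  [[0, 0.2, -0.12, 0, 0, 0, -1], [0.3, 0.15, -0.12, 0, 0, 0, -1], [0.3, 0, 0, 0, 0, 0, -1], [0.3, 0, 0, 0, 0, 0, -1], [0.2, 0, 0, 0, 0, 0, -1], [0, 0, 0, 0, 0, 0, -1], [0, 0, 0, 0, 0, 0, -1]],
])

```text
time_s: 8.75
ee_pos: [524.1, -11.4, 121.9]
tcp_rot: [0.586, -0.133, 0.694, -0.396]
contact_force: [0.1, 0.5, -2.9]
gripper_width: 6.9
```

```bash
python3 - <<'E'
from tgt import *
p,R,q=show(); log(); plan(Mlean,Pl(0,0)); print('F tool',R.inv().apply(r.state()['contact_force']).round(1))
E
```

```text
t 8.75 pos [524.1 -11.4 121.9] F [ 0.1  0.5 -2.9] w 6.9 q [ 0.295  0.424  1.81  -0.573  1.491 -0.648]
[[-0.277  0.28   0.919]
 [-0.649  0.651 -0.394]
 [-0.709 -0.705  0.002]]
rotvec(tool) [-0.0011  0.0012 -0.0024] 0.003 shift after rot (cm) [0.37 0.21 0.17] 4.6
q [ 0.29  0.42  1.81 -0.57  1.49 -0.65] -> [array([ 0.29,  0.43,  1.81, -0.58,  1.49, -0.65]), np.float64(0.0)]
F tool [ 1.7  2.4 -0.1]
```

Request:
jog_arm([
  [[0, 0.1, 0, 0, 0, 0, -1], [0, 0.1, 0, 0, 0, 0, -1], [0.15, 0, 0, 0, 0, 0, -1], [0.15, 0, 0, 0, 0, 0, -1], [0, 0, 0, 0, 0, 0, -1], [0, 0, 0, 0, 0, 0, -1]],
])

```text
time_s: 9.35
ee_pos: [523.8, -12.0, 118.3]
tcp_rot: [0.586, -0.133, 0.694, -0.396]
contact_force: [0.4, -0.9, -2.5]
gripper_width: 6.7
```

```bash
python3 - <<'E'
from tgt import *
p,R,q=show(); log(); plan(Mlean,Pl(0,0)); print('F tool',R.inv().apply(r.state()['contact_force']).round(1))
a,d=r.grab_frame('side'); cv2.imwrite('pics/c6.png',cv2.resize(a[170:270,300:400,::-1],(600,600),interpolation=3))
E
```

```text
t 9.35 pos [523.8 -12.  118.3] F [ 0.4 -0.9 -2.5] w 6.7 q [ 0.294  0.428  1.813 -0.574  1.485 -0.645]
[[-0.277  0.28   0.919]
 [-0.649  0.651 -0.394]
 [-0.709 -0.705  0.002]]
rotvec(tool) [-0.001   0.0012 -0.0023] 0.003 shift after rot (cm) [0.06 0.01 0.18] 1.9
q [ 0.29  0.43  1.81 -0.57  1.49 -0.65] -> [array([ 0.29,  0.43,  1.81, -0.58,  1.49, -0.65]), np.float64(0.0)]
F tool [2.3 1.3 0.7]
```

View pics/c6.png

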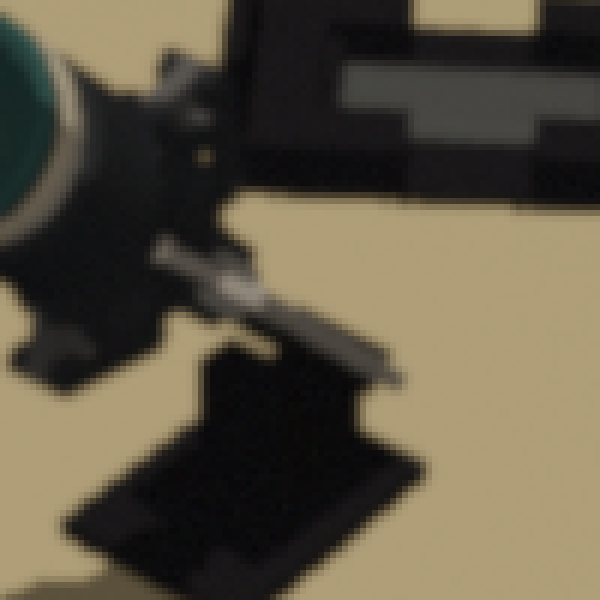

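Request:
jog_arm([
  [[0, 0.1, 0, 0, 0, 0, -1], [0, 0.1, 0, 0, 0, 0, -1], [0, 0, 0, 0, 0, 0, -1], [0, 0, 0, 0, 0, 0, -1]],
])

```text
time_s: 9.8
ee_pos: [524.0, -11.6, 118.0]
tcp_rot: [0.586, -0.134, 0.694, -0.397]
contact_force: [-2.6, -5.2, 3.1]
gripper_width: 6.9
```

```bash
python3 - <<'E'
from tgt import *
p,R,q=show(); log(); plan(Mlean,Pl(0,0)); print('F tool',R.inv().apply(r.state()['contact_force']).round(1))
E
```

```text
t 9.8 pos [524.  -11.6 118. ] F [-2.6 -5.2  3.1] w 6.9 q [ 0.295  0.431  1.811 -0.575  1.487 -0.643]
[[-0.278  0.28   0.919]
 [-0.651  0.649 -0.394]
 [-0.707 -0.708  0.002]]
rotvec(tool) [-0.0014  0.0009  0.0006] 0.002 shift after rot (cm) [ 0.07 -0.05  0.18] 2.0
q [ 0.3   0.43  1.81 -0.57  1.49 -0.64] -> [array([ 0.29,  0.43,  1.81, -0.58,  1.49, -0.65]), np.float64(0.0)]
F tool [ 2.  -6.3 -0.4]
```

Request:
jog_arm([
  [[0.1, 0, 0, 0, 0, 0, -1], [0.1, 0, 0, 0, 0, 0, -1], [0.1, 0, 0, 0, 0, 0, -1], [0, 0, 0, 0, 0, 0, -1], [0, 0, 0, 0, 0, 0, -1]],
])

```text
time_s: 10.3
ee_pos: [524.1, -11.8, 117.8]
tcp_rot: [0.587, -0.133, 0.693, -0.397]
contact_force: [-2.9, 4.4, 12.4]
gripper_width: 6.7
```

```bash
python3 - <<'E'
from tgt import *
p,R,q=show(); log(); plan(Mlean,Pl(0,0)); print('F tool',R.inv().apply(r.state()['contact_force']).round(1))
E
```

```text
t 10.3 pos [524.1 -11.8 117.8] F [-2.9  4.4 12.4] w 6.7 q [ 0.294  0.429  1.813 -0.574  1.485 -0.642]
[[-0.276  0.282  0.919]
 [-0.649  0.65  -0.395]
 [-0.708 -0.706  0.003]]
rotvec(tool) [-0.0028  0.0019 -0.0019] 0.004 shift after rot (cm) [ 0.05 -0.06  0.16] 1.7
q [ 0.29  0.43  1.81 -0.57  1.48 -0.64] -> [array([ 0.29,  0.43,  1.81, -0.58,  1.49, -0.65]), np.float64(0.0)]
F tool [-10.8  -6.7  -4.4]
```

Request:
jog_arm([
  [[0, 0, 0, 0, 0, 0, -0.7], [0, 0, 0, 0, 0, 0, -0.5], [0, 0, 0, 0, 0, 0, -0.4], [0, 0, 0, 0, 0, 0, -0.4], [0, 0, 0, 0, 0, 0, -0.4], [0, 0, 0, 0, 0, 0, -0.4]],
])

```text
time_s: 10.9
ee_pos: [523.6, -12.5, 114.7]
tcp_rot: [0.586, -0.133, 0.694, -0.396]
contact_force: [-0.1, -0.5, -0.1]
gripper_width: 25.7
```

```bash
python3 - <<'E'
from tgt import *
p,R,q=show(); log(); print('F tool',R.inv().apply(r.state()['contact_force']).round(1))
a,d=r.grab_frame('side'); s=a[:,:,::-1]; t=r.grab_frame('top')[0][:,:,::-1]
cv2.imwrite('pics/c7.png',np.hstack([cv2.resize(s[170:270,300:400],(400,400),interpolation=3),cv2.resize(t[200:300,310:410],(400,400),interpolation=3)]))
E
```

```text
t 10.9 pos [523.6 -12.5 114.7] F [-0.1 -0.5 -0.1] w 25.7 q [ 0.293  0.432  1.815 -0.575  1.48  -0.642]
[[-0.277  0.28   0.919]
 [-0.649  0.651 -0.394]
 [-0.709 -0.705  0.001]]
F tool [ 0.4 -0.3  0.2]
```

View pics/c7.png

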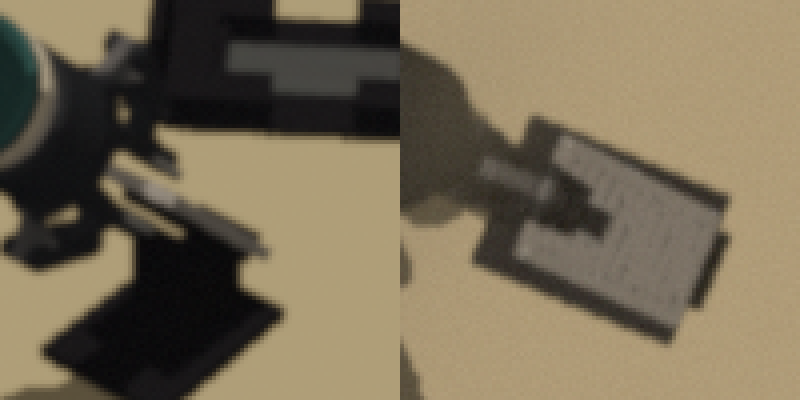

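Request:
jog_arm([
  [[-1, 0, 0, 0, 0, 0, -0.4], [-2, 0, 0, 0, 0, 0, -0.4], [-3, 0, 0, 0, 0, 0, -0.4], [-4, 0, 0, 0, 0, 0, -0.4], [-4, 0, 0, 0, 0, 0, -0.4], [-4, 0, 0, 0, 0, 0, 1], [0, 0, 0, 0, 0, 0, 1]],
])

```text
time_s: 11.7
ee_pos: [576.8, 108.2, 247.4]
tcp_rot: [0.591, -0.131, 0.692, -0.394]
contact_force: [-0.3, -0.4, 0.4]
gripper_width: 53.9
```

```bash
python3 - <<'E'
from tgt import *
p,R,q=show(); log(); print('F tool',R.inv().apply(r.state()['contact_force']).round(1))
a,d=r.grab_frame('side'); s=a[:,:,::-1]; t,dt=r.grab_frame('top'); np.save('top8_p.npy',t); np.save('top8_d.npy',dt); np.save('side8_p.npy',a); np.save('side8_d.npy',d); t=t[:,:,::-1]
cv2.imwrite('pics/c8.png',np.hstack([cv2.resize(s[170:270,300:400],(400,400),interpolation=3),cv2.resize(t[200:300,310:410],(400,400),interpolation=3)]))
# plate in the top view
W=cloud('top',dt); tt=t.astype(int); br=tt.sum(2)
m=np.zeros(br.shape,bool); m[222:292,325:405]=1
m&=(W[...,2]>35)&(tt.max(2)-tt.min(2)<34)&(br>200)
P=W[m]; cc=(P-rest)@np.c_[up,ey,nrm]; print(len(P), 'centroid (up,ey,nrm) rel rest',np.median(cc,0).round(1),'pct',np.percentile(cc,[1,99],axis=0).round(1))
# ray onto the upper face plane (rest+4nrm)
uv=np.argwhere(m)[:,::-1]; x,T=rays('top',uv); D=x@T[:3,:3].T;o=T[:3,3]; tq=((rest+4*nrm-o)@nrm)/(D@nrm); Q=(o+D*tq[:,None]-rest)@np.c_[up,ey,nrm]
print(cv2.minAreaRect(Q[:,:2].astype(np.float32)),np.percentile(Q,[1,50,99],axis=0).round(1))
Mg=np.c_[-nrm,-ey,np.cross(-nrm,-ey)]
plan(Mg,rest+100*nrm)
E
```

```text
t 11.7 pos [576.8 108.2 247.4] F [-0.3 -0.4  0.4] w 53.9 q [ 0.428  0.454  1.506 -0.509  1.775 -0.687]
[[-0.268  0.285  0.92 ]
 [-0.647  0.655 -0.391]
 [-0.714 -0.7    0.009]]
F tool [ 0.  -0.7 -0.1]
1467 centroid (up,ey,nrm) rel rest [6.1 4.3 3.5] pct [[-65.9 -28.2  -3.3]
 [ 66.3  36.8   8.6]]
((-2.650482177734375, 4.39775276184082), (150.5305633544922, 66.13019561767578), 0.1580059975385666) [[-68.  -28.    4. ]
 [  6.5   4.5   4. ]
 [ 71.2  36.9   4. ]]
rotvec(tool) [1.2128 1.209  1.2033] 2.093 shift after rot (cm) [-10.18   0.33  21.33] 236.4
q [ 0.43  0.46  1.51 -0.51  1.77 -0.69] -> [array([-0.74,  0.13,  2.11,  0.76,  1.32, -0.69]), np.float64(0.0)]
```

View pics/c8.png

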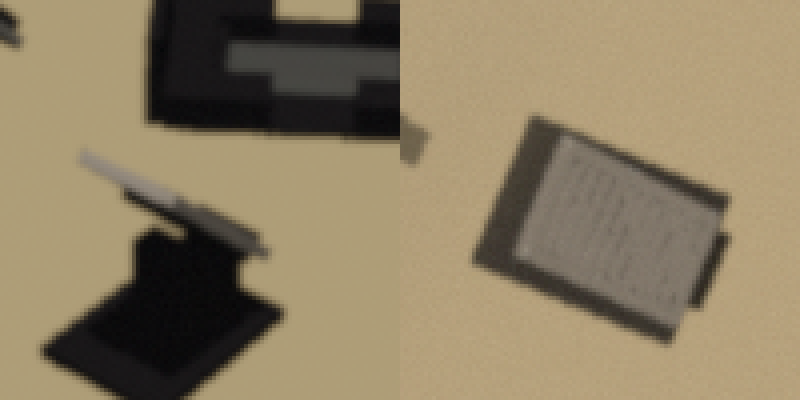

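```bash
cat >> tgt.py <<'E'
Mg=np.c_[-nrm,-ey,np.cross(-nrm,-ey)]
plate=rest+2.5*ey
def path(w,n1,d,n2,Mt):
    p,R,q=pose(); M=R.as_matrix()
    for i in range(n1+1):
        qq,co=ik(p,M@Ro.from_rotvec(w*i/max(n1,1)).as_matrix(),K,q); print(i,qq.round(2),'dq',np.abs(qq-q).max().round(2),round(co,5)); q=qq
    for i in range(n2+1):
        qq,co=ik(p+Mt@d*i/n2,Mt,K,q); print(i,qq.round(2),'dq',np.abs(qq-q).max().round(2),round(co,5)); q=qq
E
python3 - <<'E'
from tgt import *
w,d=plan(Mg,plate+130*nrm); path(w,15,d,5,Mg); print(plate)
E
```

```text
rotvec(tool) [1.2128 1.209  1.2033] 2.093 shift after rot (cm) [-13.18   0.08  21.33] 250.8
q [ 0.43  0.46  1.51 -0.51  1.77 -0.69] -> [array([-0.78,  0.1 ,  2.08,  0.73,  1.37, -0.69]), np.float64(0.0)]
0 [ 0.43  0.46  1.51 -0.51  1.77 -0.69] dq 0.0 0.0
1 [ 0.38  0.44  1.49 -0.42  1.77 -0.64] dq 0.09 0.0
2 [ 0.33  0.43  1.48 -0.33  1.76 -0.59] dq 0.09 0.0
3 [ 0.28  0.41  1.48 -0.25  1.74 -0.54] dq 0.09 0.0
4 [ 0.23  0.39  1.49 -0.16  1.71 -0.49] dq 0.09 0.0
5 [ 0.18  0.36  1.51 -0.07  1.68 -0.44] dq 0.09 0.0
6 [ 0.13  0.33  1.54  0.02  1.64 -0.4 ] dq 0.09 0.0
7 [ 0.08  0.3   1.57  0.1   1.59 -0.37] dq 0.09 0.0
8 [ 0.03  0.26  1.62  0.19  1.54 -0.34] dq 0.09 0.0
9 [-0.03  0.23  1.67  0.28  1.49 -0.31] dq 0.09 0.0
10 [-0.08  0.19  1.73  0.37  1.44 -0.3 ] dq 0.09 0.0
11 [-0.13  0.15  1.79  0.46  1.38 -0.29] dq 0.09 0.0
12 [-0.17  0.11  1.86  0.56  1.32 -0.28] dq 0.1 0.0
13 [-0.22  0.07  1.93  0.66  1.26 -0.28] dq 0.1 0.0
14 [-0.26  0.03  2.    0.77  1.21 -0.29] dq 0.11 0.0
15 [-0.3  -0.01  2.08  0.88  1.15 -0.31] dq 0.11 0.0
0 [-0.3  -0.01  2.08  0.88  1.15 -0.31] dq 0.0 0.0
1 [-0.4  -0.    2.1   0.86  1.2  -0.39] dq 0.1 0.0
2 [-0.5   0.01  2.11  0.84  1.25 -0.47] dq 0.1 0.0
3 [-0.6   0.03  2.11  0.81  1.3  -0.54] dq 0.1 0.0
4 [-0.69  0.06  2.1   0.77  1.34 -0.62] dq 0.1 0.0
5 [-0.78  0.1   2.08  0.73  1.37 -0.69] dq 0.09 0.0
[514.88396248 -34.75717907  93.8       ]
```

Request:
jog_arm([
  [[0, 0, 0, 0.0809, 0.0806, 0.0802, 1], [0, 0, 0, 0.0809, 0.0806, 0.0802, 1], [0, 0, 0, 0.0809, 0.0806, 0.0802, 1], [0, 0, 0, 0.0809, 0.0806, 0.0802, 1], [0, 0, 0, 0.0809, 0.0806, 0.0802, 1], [0, 0, 0, 0.0809, 0.0806, 0.0802, 1], [0, 0, 0, 0.0809, 0.0806, 0.0802, 1], [0, 0, 0, 0.0809, 0.0806, 0.0802, 1], [0, 0, 0, 0.0809, 0.0806, 0.0802, 1], [0, 0, 0, 0.0809, 0.0806, 0.0802, 1], [0, 0, 0, 0.0809, 0.0806, 0.0802, 1], [0, 0, 0, 0.0809, 0.0806, 0.0802, 1], [0, 0, 0, 0.0809, 0.0806, 0.0802, 1], [0, 0, 0, 0.0809, 0.0806, 0.0802, 1], [0, 0, 0, 0.0809, 0.0806, 0.0802, 1], [-2.5, 0, 4, 0, 0, 0, 1], [-2.5, 0, 4, 0, 0, 0, 1], [-2.5, 0, 4, 0, 0, 0, 1], [-2.5, 0, 4, 0, 0, 0, 1], [-2.5, 0, 4, 0, 0, 0, 1]],
])

```text
time_s: 13.8
ee_pos: [479.8, -107.8, 188.3]
tcp_rot: [0.209, 0.771, 0.508, -0.322]
contact_force: [1.0, -0.7, 0.6]
gripper_width: 85.6
```

Request:
jog_arm([
  [[0, 0, 1.4, 0, 0, 0, 1], [0, 0, 0, 0, 0, 0, 1]],
])

```text
time_s: 14.0
ee_pos: [476.5, -116.5, 177.7]
tcp_rot: [0.207, 0.772, 0.507, -0.322]
contact_force: [-1.1, 1.0, -0.1]
gripper_width: 85.7
```

```bash
python3 - <<'E'
from tgt import *
p,R,q=show(); log(); w,d=plan(Mg,plate+40*nrm); plan(Mg,plate-14*nrm)
E
```

```text
t 14.0 pos [ 476.5 -116.5  177.7] F [-1.1  1.  -0.1] w 85.7 q [-0.782  0.109  2.096  0.736  1.359 -0.69 ]
[[ 0.277  0.917 -0.287]
 [ 0.65  -0.399 -0.647]
 [-0.708 -0.007 -0.706]]
rotvec(tool) [-0.009   0.0011  0.0009] 0.009 shift after rot (cm) [ 8.32  0.31 -0.45] 83.3
q [-0.78  0.11  2.1   0.74  1.36 -0.69] -> [array([-0.66,  0.17,  2.16,  0.82,  1.21, -0.72]), np.float64(0.0)]
rotvec(tool) [-0.009   0.0011  0.0009] 0.009 shift after rot (cm) [13.72  0.31 -0.45] 137.3
q [-0.78  0.11  2.1   0.74  1.36 -0.69] -> [array([-0.59,  0.22,  2.19,  0.88,  1.12, -0.75]), np.float64(0.0)]
```

Request:
jog_arm([
  [[0, 0.15, -0.2, -0.009, 0, 0, 1], [2.5, 0.15, -0.2, 0, 0, 0, 1], [3, 0, 0, 0, 0, 0, 1], [2.7, 0, 0, 0, 0, 0, 1], [0, 0, 0, 0, 0, 0, 1], [0, 0, 0, 0, 0, 0, 1]],
])

```text
time_s: 14.6
ee_pos: [505.0, -59.6, 125.2]
tcp_rot: [0.214, 0.769, 0.511, -0.318]
contact_force: [0.3, 0.7, 0.7]
gripper_width: 85.2
```

```bash
python3 - <<'E'
from tgt import *
p,R,q=show(); log(); plan(Mg,plate-14*nrm)
s=r.grab_frame('side')[0][:,:,::-1]; t=r.grab_frame('top')[0][:,:,::-1]
cv2.imwrite('pics/c9.png',np.hstack([cv2.resize(s[150:270,290:410],(400,400),interpolation=3),cv2.resize(t[190:310,300:420],(400,400),interpolation=3)]))
E
```

```text
t 14.6 pos [505.  -59.6 125.2] F [0.3 0.7 0.7] w 85.2 q [-0.659  0.164  2.153  0.816  1.214 -0.717]
[[ 0.276  0.922 -0.271]
 [ 0.65  -0.387 -0.654]
 [-0.708  0.004 -0.706]]
rotvec(tool) [0.0085 0.0018 0.0024] 0.009 shift after rot (cm) [ 5.51 -0.07  0.33] 55.2
q [-0.66  0.16  2.15  0.82  1.21 -0.72] -> [array([-0.59,  0.22,  2.19,  0.88,  1.12, -0.75]), np.float64(0.0)]
```

View pics/c9.png

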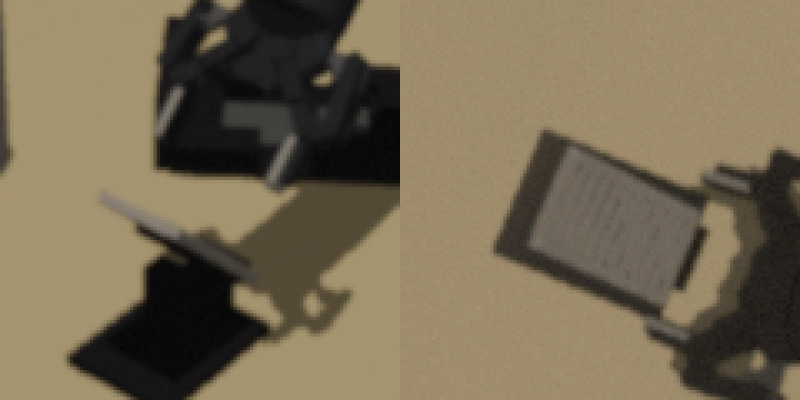

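```bash
python3 - <<'E'
from tgt import *
p,R,q=pose(); M=R.as_matrix()
for dz in(0,7,13):
  for sg in(1,-1):
    P=p+sg*43*M[:,1]-dz*M[:,0]; print(dz,sg,((proj('side',P)[0]-[290,150])*400/120).round(),((proj('top',P)[0]-[300,190])*400/120+[400,0]).round())
E
```

```text
0 1 [158. 154.] [691. 173.]
0 -1 [259. 201.] [637. 305.]
7 1 [162. 145.] [700. 175.]
7 -1 [264. 191.] [646. 308.]
13 1 [166. 137.] [707. 178.]
13 -1 [268. 183.] [653. 311.]
```

Request:
jog_arm([
  [[0.5, 0.15, 0.3, 0.0085, 0, 0, 1], [1.5, 0, 0, 0, 0, 0, 1], [1.5, 0, 0, 0, 0, 0, 1], [1.0, 0, 0, 0, 0, 0, 1], [0, 0, 0, 0, 0, 0, 1], [0, 0, 0, 0, 0, 0, 1]],
])

```text
time_s: 15.3
ee_pos: [517.8, -34.1, 90.3]
tcp_rot: [0.21, 0.771, 0.509, -0.321]
contact_force: [0.7, -0.3, -0.8]
gripper_width: 85.5
```

```bash
python3 - <<'E'
from tgt import *
p,R,q=show(); log(); plan(Mg,rest+1*ey-17*nrm)
s=r.grab_frame('side')[0][:,:,::-1]; t=r.grab_frame('top')[0][:,:,::-1]
cv2.imwrite('pics/c10.png',np.hstack([cv2.resize(s[160:260,300:400],(400,400),interpolation=3),cv2.resize(t[200:300,310:410],(400,400),interpolation=3)]))
E
```

```text
t 15.3 pos [517.8 -34.1  90.3] F [ 0.7 -0.3 -0.8] w 85.5 q [-0.603  0.216  2.176  0.868  1.134 -0.738]
[[ 0.277  0.919 -0.281]
 [ 0.649 -0.395 -0.65 ]
 [-0.709 -0.003 -0.706]]
rotvec(tool) [-0.0024  0.002   0.0015] 0.003 shift after rot (cm) [ 1.33 -0.1  -0.12] 13.4
q [-0.6   0.22  2.18  0.87  1.13 -0.74] -> [array([-0.58,  0.23,  2.18,  0.89,  1.11, -0.75]), np.float64(0.0)]
```

View pics/c10.png

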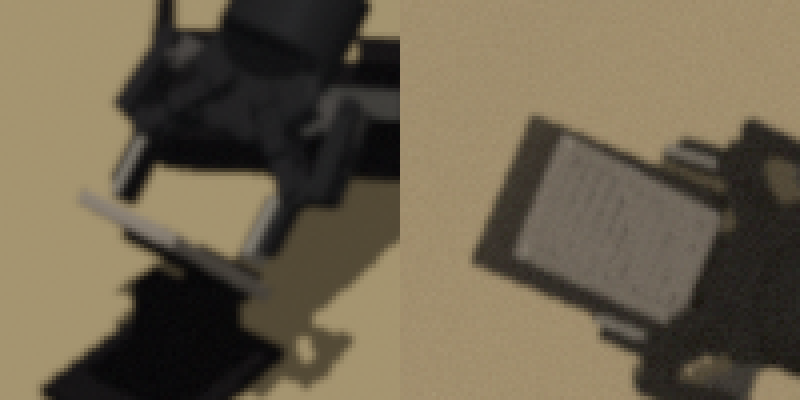

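Request:
jog_arm([
  [[0.7, 0, -0.1, 0, 0, 0, 1], [0.6, 0, 0, 0, 0, 0, 1], [0, 0, 0, 0, 0, 0, 1], [0, 0, 0, 0, 0, 0, 1]],
], newtons=60)

```text
time_s: 15.8
ee_pos: [521.8, -25.4, 82.1]
tcp_rot: [0.21, 0.771, 0.508, -0.321]
contact_force: [0.1, 0.1, -0.6]
gripper_width: 85.2
```

```bash
python3 - <<'E'
from tgt import *
p,R,q=show(); log(); plan(Mg,rest+1*ey-17*nrm)
s=r.grab_frame('side')[0][:,:,::-1]; t=r.grab_frame('top')[0][:,:,::-1]
cv2.imwrite('pics/c11.png',np.hstack([cv2.resize(s[160:260,300:400],(400,400),interpolation=3),cv2.resize(t[200:300,310:410],(400,400),interpolation=3)]))
E
```

```text
t 15.8 pos [521.8 -25.4  82.1] F [ 0.1  0.1 -0.6] w 85.2 q [-0.583  0.228  2.181  0.886  1.112 -0.744]
[[ 0.277  0.919 -0.281]
 [ 0.649 -0.395 -0.651]
 [-0.709 -0.002 -0.705]]
rotvec(tool) [-0.0021  0.0023  0.0006] 0.003 shift after rot (cm) [ 0.07 -0.12 -0.03] 1.4
q [-0.58  0.23  2.18  0.89  1.11 -0.74] -> [array([-0.58,  0.23,  2.18,  0.89,  1.11, -0.75]), np.float64(0.0)]
```

View pics/c11.png

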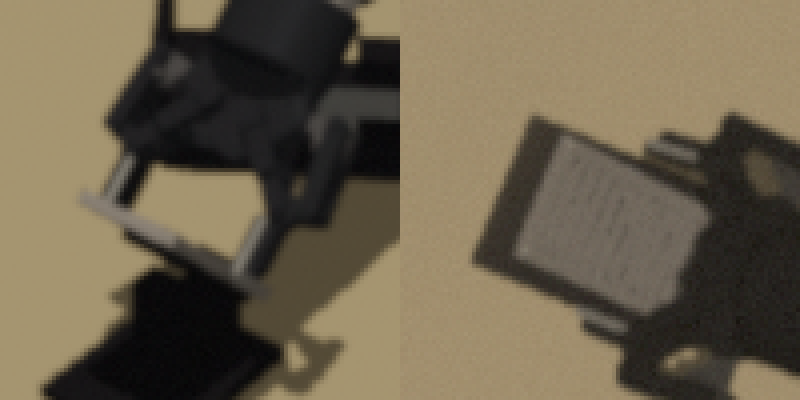

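Request:
jog_arm([
  [[0, 0, 0, 0, 0, 0, 0.7], [0, 0, 0, 0, 0, 0, 0.4], [0, 0, 0, 0, 0, 0, 0.2], [0, 0, 0, 0, 0, 0, 0], [0, 0, 0, 0, 0, 0, 0], [0, 0, 0, 0, 0, 0, 0]],
], newtons=60)

```text
time_s: 16.5
ee_pos: [522.0, -26.1, 82.7]
tcp_rot: [0.211, 0.771, 0.508, -0.321]
contact_force: [-4.7, -3.3, 5.8]
gripper_width: 64.4
```

```bash
python3 - <<'E'
from tgt import *
p,R,q=show(); log(); print(R.inv().apply(r.state()['contact_force']).round(1))
s=r.grab_frame('side')[0][:,:,::-1]; t=r.grab_frame('top')[0][:,:,::-1]
cv2.imwrite('pics/c12.png',np.hstack([cv2.resize(s[160:260,300:400],(400,400),interpolation=3),cv2.resize(t[200:300,310:410],(400,400),interpolation=3)]))
E
```

```text
t 16.5 pos [522.  -26.1  82.7] F [-4.7 -3.3  5.8] w 64.4 q [-0.584  0.227  2.181  0.885  1.113 -0.744]
[[ 0.278  0.919 -0.28 ]
 [ 0.648 -0.395 -0.651]
 [-0.709 -0.001 -0.705]]
[-7.6 -3.  -0.6]
```

View pics/c12.png

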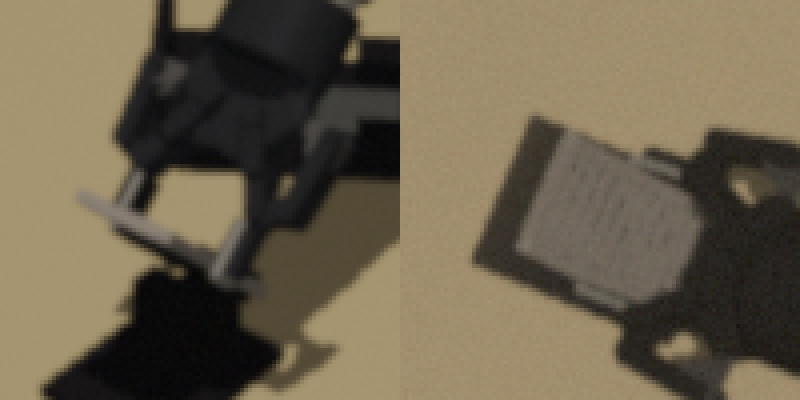

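Request:
jog_arm([
  [[-0.5, 0, 0, 0, 0, 0, 0], [-1.5, 0, 0, 0, 0, 0, 0], [-2, 0, 0, 0, 0, 0, 0], [-3, 0, 0, 0, 0, 0, 0], [-3, 0, -1, 0, 0, 0, 0], [-2, 0, -2, 0, 0, 0, 0], [-1, 0, -1, 0, 0, 0, 0], [0, 0, 0, 0, 0, 0, 0]],
])

```text
time_s: 17.4
ee_pos: [498.1, -85.2, 204.4]
tcp_rot: [0.213, 0.771, 0.507, -0.321]
contact_force: [0.8, -0.4, -2.7]
gripper_width: 64.4
```

```bash
python3 - <<'E'
from tgt import *
p,R,q=show(); log(); print(R.inv().apply(r.state()['contact_force']).round(1))
s,d=r.grab_frame('side'); t,dt=r.grab_frame('top'); s=s[:,:,::-1];np.save('top13_p.npy',t); np.save('top13_d.npy',dt); t=t[:,:,::-1]
cv2.imwrite('pics/c13.png',np.hstack([cv2.resize(s[120:270,290:440],(400,400),interpolation=3),cv2.resize(t[190:330,420:560],(400,400),interpolation=3)]))
E
```

```text
t 17.4 pos [498.1 -85.2 204.4] F [ 0.8 -0.4 -2.7] w 64.4 q [-0.707  0.064  2.087  0.761  1.353 -0.615]
[[ 0.281  0.918 -0.279]
 [ 0.646 -0.396 -0.653]
 [-0.71   0.003 -0.704]]
[1.9 0.9 1.9]
```

View pics/c13.png

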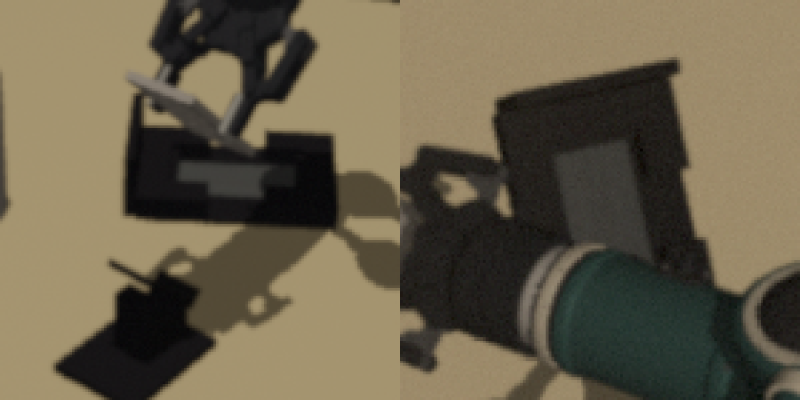

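```bash
python3 - <<'E'
from h import *
p=np.load('top0_p.npy').astype(int).sum(2).astype(np.uint8 if 0 else np.float32)
m=np.zeros(p.shape,np.uint8); m[200:330,440:550]=(cv2.GaussianBlur(p,(0,0),0.7)[200:330,440:550]<290)
c=max(cv2.findContours(m,cv2.RETR_EXTERNAL,cv2.CHAIN_APPROX_NONE)[0],key=len).reshape(-1,2).astype(float)
print(cv2.approxPolyDP(c.astype(np.int32),2.5,True).reshape(-1,2).tolist())
g=p
# subpixel: for each row, find left and right crossing of 290
def cross(prof,th):
    i=np.argmax(prof<th); return i-1+(prof[i-1]-th)/(prof[i-1]-prof[i]) if i>0 else np.nan
L=[];Rr=[];Bt=[];Tp=[]
th=250
for v in range(236,312): L.append((440+cross(g[v,440:500],th),v))
for v in range(222,305):
    Rr.append((550-cross(g[v,550:500:-1],th),v))
for u in range(476,528): Bt.append((u,330-cross(g[330:280:-1,u],th)))
for u in range(458,514): Tp.append((u,200+cross(g[200:250,u],th)))
def fitl(P,z,name,sel=None):
    P=onplane('top',np.array(P),z)[:,:2]
    w=np.ones(len(P),bool)
    for _ in range(10):
        c=P[w].mean(0); V=np.linalg.svd(P[w]-c)[2]; e=(P-c)@V[1]; w=abs(e)<max(1.0,1.5*np.median(abs(e)))
    a=np.degrees(np.arctan2(V[0,1],V[0,0])); print(name,c.round(1),'ang',round(a%180,2),'n',w.sum(),'/',len(P)); return c,V
l=fitl(L,0,'left'); 
Rr=np.array(Rr); print(np.c_[Rr[::6]].round(1).tolist())
R1=fitl(Rr[:28],28,'right-up'); R2=fitl(Rr[55:],28,'right-low'); b=fitl(Bt,28,'front'); t=fitl(Tp,70,'panel')
a=np.radians(11.2); tx=np.array([np.cos(a),np.sin(a)]);ty=np.array([-tx[1],tx[0]])
print('ty: left-70',(l[0]@ty-70).round(1),'right+70',(R1[0]@ty+70).round(1),(R2[0]@ty+70).round(1),' tx: front+100',(b[0]@tx+100).round(1),'panel-112',(t[0]@tx-112).round(1))
E
```

```text
[[516, 210], [453, 225], [452, 235], [472, 318], [533, 304], [518, 251], [521, 246], [515, 223]]
left [ 480.5 -256.4] ang 11.3 n 76 / 76
[[515.4, 222.0], [516.7, 228.0], [518.0, 234.0], [519.4, 240.0], [520.6, 246.0], [518.5, 252.0], [520.1, 258.0], [521.3, 264.0], [522.7, 270.0], [527.3, 276.0], [528.5, 282.0], [529.7, 288.0], [531.1, 294.0], [532.4, 300.0]]
right-up [ 565.6 -381.7] ang 11.33 n 26 / 28
right-low [ 441.1 -406.9] ang 11.41 n 28 / 28
front [ 395.1 -340.3] ang 101.29 n 52 / 52
panel [ 602.  -296.4] ang 101.51 n 56 / 56
ty: left-70 -414.8 right+70 -414.3 -414.8  tx: front+100 421.4 panel-112 421.0
```

```bash
cat >> tgt.py <<'E'
ta=np.radians(11.35); tx=np.array([np.cos(ta),np.sin(ta),0]);ty=np.array([-tx[1],tx[0],0]); tc=np.array([493.7,-324.9,0])
Mt1=np.c_[-ez,-ty,np.cross(-ez,-ty)]; Mt2=np.c_[-ez,ty,np.cross(-ez,ty)]
E
python3 - <<'E'
from tgt import *
w,d=plan(Mt2,tc+[1.5,.5,130]); w,d=plan(Mt1,tc+[1.5,.5,130]); path(w,10,d,6,Mt1)
E
```

```text
rotvec(tool) [-2.0435 -0.4443 -0.841 ] 2.254 shift after rot (cm) [  7.16 -23.57  -4.87] 251.1
q [-0.71  0.07  2.09  0.76  1.35 -0.62] -> [array([-0.62,  0.19,  1.89, -0.  ,  1.06, -2.39]), np.float64(0.0)]
rotvec(tool) [ 0.9146 -0.7178  0.3792] 1.223 shift after rot (cm) [ 7.16 23.57  4.87] 251.1
q [-0.71  0.07  2.09  0.76  1.35 -0.62] -> [array([-0.62,  0.19,  1.89,  0.  ,  1.06,  0.75]), np.float64(0.0)]
0 [-0.71  0.07  2.09  0.76  1.35 -0.62] dq 0.0 0.0
1 [-0.68  0.02  2.11  0.72  1.29 -0.47] dq 0.14 0.0
2 [-0.64 -0.03  2.12  0.67  1.23 -0.31] dq 0.16 0.0
3 [-0.6  -0.07  2.13  0.61  1.18 -0.15] dq 0.17 0.0
4 [-0.54 -0.1   2.12  0.53  1.14  0.03] dq 0.18 0.0
5 [-0.49 -0.11  2.12  0.45  1.11  0.22] dq 0.19 0.0
6 [-0.43 -0.12  2.1   0.35  1.09  0.42] dq 0.2 0.0
7 [-0.37 -0.12  2.09  0.25  1.09  0.62] dq 0.2 0.0
8 [-0.32 -0.1   2.06  0.16  1.11  0.81] dq 0.19 0.0
9 [-0.26 -0.07  2.03  0.07  1.14  0.99] dq 0.18 0.0
10 [-0.22 -0.04  2.    0.    1.19  1.16] dq 0.17 0.0
0 [-0.22 -0.04  2.    0.    1.19  1.16] dq 0.0 0.0
1 [-0.29 -0.02  2.   -0.    1.16  1.08] dq 0.08 0.0
2 [-0.37  0.02  1.99  0.    1.14  1.01] dq 0.07 0.0
3 [-0.44  0.05  1.97 -0.    1.12  0.94] dq 0.07 0.0
4 [-0.5   0.1   1.95 -0.    1.1   0.87] dq 0.07 0.0
5 [-0.56  0.14  1.92 -0.    1.08  0.81] dq 0.06 0.0
6 [-0.62  0.19  1.89 -0.    1.06  0.75] dq 0.06 0.0
```

Request:
jog_arm([
  [[0, 0, 0, 0.0762, -0.0598, 0.0316, 0], [0, 0, 0, 0.0762, -0.0598, 0.0316, 0], [0, 0, 0, 0.0762, -0.0598, 0.0316, 0], [0, 0, 0, 0.0762, -0.0598, 0.0316, 0], [0, 0, 0, 0.0762, -0.0598, 0.0316, 0], [0, 0, 0, 0.0762, -0.0598, 0.0316, 0], [0, 0, 0, 0.0762, -0.0598, 0.0316, 0], [0, 0, 0, 0.0762, -0.0598, 0.0316, 0], [0, 0, 0, 0.0762, -0.0598, 0.0316, 0], [0, 0, 0, 0.0762, -0.0598, 0.0316, 0], [0, 0, 0, 0.0762, -0.0598, 0.0316, 0], [0, 0, 0, 0.0762, -0.0598, 0.0316, 0], [1.19, 3.93, 0.81, 0, 0, 0, 0], [1.19, 3.93, 0.81, 0, 0, 0, 0], [1.19, 3.93, 0.81, 0, 0, 0, 0], [1.19, 3.93, 0.81, 0, 0, 0, 0], [1.19, 3.93, 0.81, 0, 0, 0, 0], [1.19, 3.93, 0.81, 0, 0, 0, 0], [0, 0, 0, 0, 0, 0, 0], [0, 0, 0, 0, 0, 0, 0]],
])

```text
time_s: 19.5
ee_pos: [494.1, -323.7, 127.7]
tcp_rot: [-0.067, -0.703, -0.071, 0.705]
contact_force: [0.0, 0.8, -3.5]
gripper_width: 64.4
```

```bash
python3 - <<'E'
from tgt import *
p,R,q=show(); log(); print(R.inv().apply(r.state()['contact_force']).round(1)); plan(Mt1,tc+[1.5,.5,60])
s,d=r.grab_frame('side'); t,dt=r.grab_frame('top'); np.save('side14_p.npy',s);np.save('side14_d.npy',d); s=s[:,:,::-1];np.save('top14_p.npy',t); np.save('top14_d.npy',dt); t=t[:,:,::-1]
cv2.imwrite('pics/c14.png',np.hstack([cv2.resize(s[100:220,320:440],(400,400),interpolation=3),cv2.resize(t[200:330,430:560],(400,400),interpolation=3)]))
E
```

```text
t 19.5 pos [ 494.1 -323.7  127.7] F [ 0.   0.8 -3.5] w 64.4 q [-0.623  0.195  1.888  0.003  1.065  0.75 ]
[[-0.004  0.195 -0.981]
 [ 0.005 -0.981 -0.195]
 [-1.    -0.006  0.002]]
[ 3.5 -0.8 -0.2]
rotvec(tool) [-0.0018  0.0024  0.006 ] 0.007 shift after rot (cm) [ 6.77  0.1  -0.1 ] 67.7
q [-0.62  0.2   1.89  0.    1.06  0.75] -> [array([-0.62,  0.27,  1.94, -0.  ,  0.93,  0.75]), np.float64(0.0)]
```

View pics/c14.png

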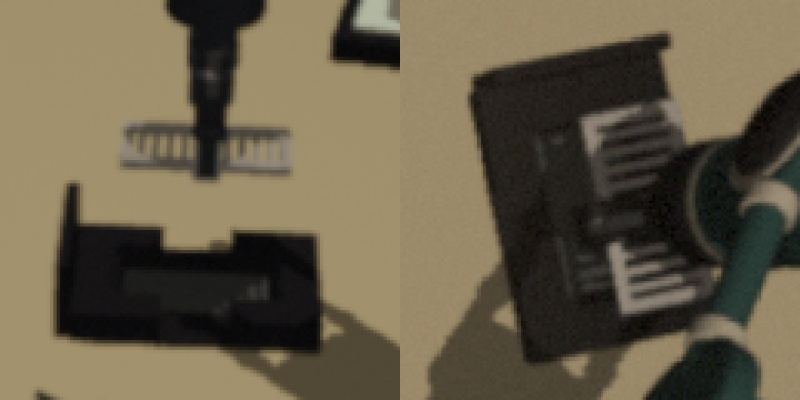

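```bash
python3 - <<'E'
from tgt import *
p,R,q=pose(); M=R.as_matrix()
for n in('top','side'):
    t=np.load(n+'14_p.npy').astype(int); d=np.load(n+'14_d.npy'); W=cloud(n,d); br=t.sum(2)
    rel=(W-p)@np.c_[tx,ty,ez]
    m=(abs(rel[...,0])<80)&(abs(rel[...,1])<50)&(rel[...,2]>5)&(rel[...,2]<32)&(br>(220 if n=='top' else 200))
    q=rel[m]; print(n,m.sum(),'x pct',np.percentile(q[:,0],[1,50,99]).round(1),'y',np.percentile(q[:,1],[1,50,99]).round(1),'z',np.percentile(q[:,2],[5,50,95]).round(1))
    far=abs(q[:,0])>25; Q=q[far]; A=np.c_[Q[:,:2],np.ones(len(Q))]; w=np.ones(len(Q),bool)
    for _ in range(8):
        c=np.linalg.lstsq(A[w],Q[w,2],rcond=None)[0]; e=A@c-Q[:,2]; w=abs(e)<3
    print(' plane z=',c.round(4),w.sum(),'z med far +x,-x',np.median(Q[Q[:,0]>0,2]).round(1),np.median(Q[Q[:,0]<0,2]).round(1))
    zz=p[2]+c[2]
    P=onplane(n,np.argwhere(m)[:,::-1],zz)-tc; P=np.c_[P@tx,P@ty]; c2=cv2.convexHull(P.astype(np.float32)); print(' on plane',round(zz,1),'rel tray x',P[:,0].min().round(1),P[:,0].max().round(1),'y',P[:,1].min().round(1),P[:,1].max().round(1),cv2.minAreaRect(P.astype(np.float32)))
    print(' TCP rel tray',((p-tc)@np.c_[tx,ty]).round(1))
E
```

```text
top 439 x pct [-65.4 -38.8  62.3] y [-31.9  17.8  33.7] z [14.  17.8 21.4]
 plane z= [-1.2000e-03  5.3000e-03  1.7726e+01] 360 z med far +x,-x 17.7 17.8
 on plane 147.2 rel tray x -64.1 64.5 y -30.5 36.2 ((0.27150726318359375, 2.8684959411621094), (66.21900177001953, 128.6868438720703), 89.590576171875)
 TCP rel tray [1.8 1.6]
side 502 x pct [-64.2  11.3  65.3] y [-32.8  14.3  40.6] z [ 9.7 15.5 19.1]
 plane z= [6.1000e-03 7.2000e-03 1.5933e+01] 305 z med far +x,-x 15.7 15.4
 on plane 145.4 rel tray x -63.0 68.4 y -31.9 62.0 ((2.9780540466308594, 15.62491226196289), (92.6782455444336, 132.28440856933594), 87.30502319335938)
 TCP rel tray [1.8 1.6]
```

Request:
jog_arm([
  [[2, 0.15, 0, 0, 0.0024, 0.005, 0], [3, 0.1, 0, 0, 0, 0, 0], [2.5, 0, 0, 0, 0, 0, 0], [1.5, 0, 0, 0, 0, 0, 0], [0.5, 0, 0, 0, 0, 0, 0], [0, 0, 0, 0, 0, 0, 0], [0, 0, 0, 0, 0, 0, 0]],
])

```text
time_s: 20.3
ee_pos: [497.9, -327.7, 37.4]
tcp_rot: [0.072, 0.706, 0.068, -0.702]
contact_force: [-0.3, 0.4, -2.7]
gripper_width: 64.1
```

```bash
cat > meas.py <<'E'
from tgt import *
def meas(tag):
    p,R,q=show(); log(); print('Ftool',R.inv().apply(r.state()['contact_force']).round(1)); print(' TCP rel tray',((p-tc)@np.c_[tx,ty]).round(1))
    s,d=r.grab_frame('side'); t,dt=r.grab_frame('top'); np.save(f'top{tag}_p.npy',t); np.save(f'top{tag}_d.npy',dt)
    cv2.imwrite(f'pics/c{tag}.png',np.hstack([cv2.resize(s[120:220,325:425,::-1],(400,400),interpolation=3),cv2.resize(t[200:330,430:560,::-1],(400,400),interpolation=3)]))
    W=cloud('top',dt); br=t.astype(int).sum(2); rel=(W-p)@np.c_[tx,ty,ez]
    m=(abs(rel[...,0])<80)&(abs(rel[...,1])<50)&(rel[...,2]>5)&(rel[...,2]<32)&(br>200); q=rel[m]
    Q=q[abs(q[:,0])>25]; A=np.c_[Q[:,:2],np.ones(len(Q))]; w=np.ones(len(Q),bool)
    for _ in range(8):
        c=np.linalg.lstsq(A[w],Q[w,2],rcond=None)[0]; w=abs(A@c-Q[:,2])<3
    zz=p[2]+c[2]; print('upper face plane (rel TCP)',c.round(4),'z',zz.round(1),'n',m.sum())
    P=onplane('top',np.argwhere(m)[:,::-1],zz)-tc; P=np.c_[P@tx,P@ty]; print('plate rel tray x',P[:,0].min().round(1),P[:,0].max().round(1),'y',P[:,1].min().round(1),P[:,1].max().round(1),cv2.minAreaRect(P.astype(np.float32)))
E
python3 -c "
from meas import *
meas('15')"
```

```text
t 20.3 pos [ 497.9 -327.7   37.4] F [-0.3  0.4 -2.7] w 64.1 q [-0.624  0.302  1.946 -0.     0.886  0.749]
[[ 0.007  0.197 -0.98 ]
 [-0.005 -0.98  -0.197]
 [-1.     0.006 -0.005]]
Ftool [ 2.7 -0.5  0.2]
 TCP rel tray [ 3.6 -3.6]
upper face plane (rel TCP) [5.80000e-03 1.37000e-02 1.88879e+01] z 56.3 n 451
plate rel tray x -63.6 66.5 y -36.6 30.9 ((1.4490432739257812, -2.7663612365722656), (67.48828887939453, 130.0305633544922), 89.92063903808594)
```

View pics/c15.png

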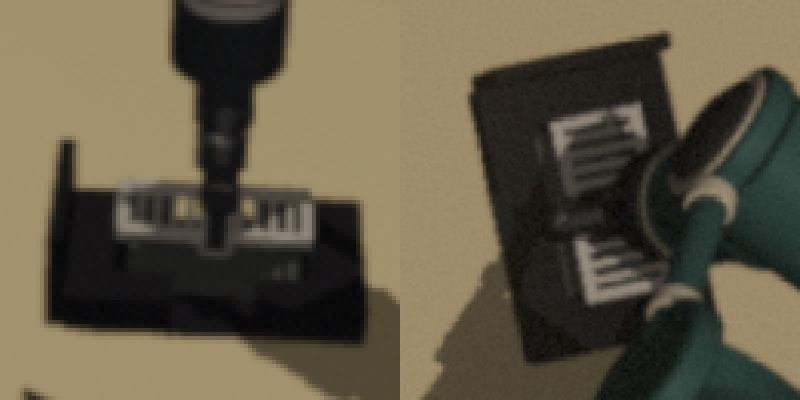

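Request:
jog_arm([
  [[0, -0.28, 0.14, 0, -0.0012, -0.003, 0], [0.6, 0, 0, 0, 0, 0, 0], [0.6, 0, 0, 0, 0, 0, 0], [0, 0, 0, 0, 0, 0, 0], [0, 0, 0, 0, 0, 0, 0], [0, 0, 0, 0, 0, 0, 0]],
])

```text
time_s: 21.0
ee_pos: [494.9, -324.9, 23.9]
tcp_rot: [0.07, 0.705, 0.069, -0.703]
contact_force: [0.1, -0.8, -3.5]
gripper_width: 64.0
```

```bash
python3 -c "
from meas import *
meas('16')"
```

```text
t 21.0 pos [ 494.9 -324.9   23.9] F [ 0.1 -0.8 -3.5] w 64.0 q [-6.240e-01  3.160e-01  1.957e+00  1.000e-03  8.660e-01  7.490e-01]
[[ 0.003  0.197 -0.98 ]
 [-0.001 -0.98  -0.197]
 [-1.     0.001 -0.003]]
Ftool [3.5 0.8 0.1]
 TCP rel tray [ 1.2 -0.3]
upper face plane (rel TCP) [1.37000e-02 2.20000e-02 1.86487e+01] z 42.5 n 439
plate rel tray x -65.7 64.1 y -33.8 34.5 ((-0.8063583374023438, 0.3640594482421875), (68.16923522949219, 129.76548767089844), 89.87928771972656)
```

View pics/c16.png

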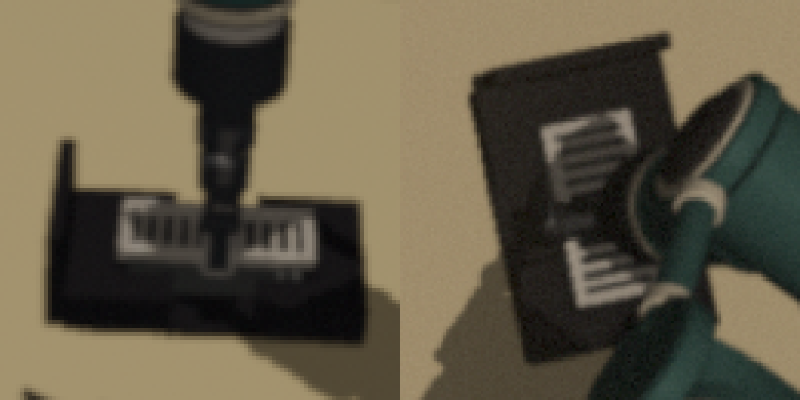

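Request:
jog_arm([
  [[0.3, 0, -0.05, 0, 0, 0, 0], [0.4, 0, 0, 0, 0, 0, 0], [0.3, 0, 0, 0, 0, 0, 0], [0, 0, 0, 0, 0, 0, 0], [0, 0, 0, 0, 0, 0, 0]],
])

```text
time_s: 21.6
ee_pos: [495.3, -324.6, 13.7]
tcp_rot: [0.07, 0.704, 0.07, -0.703]
contact_force: [0.2, 0.0, -2.9]
gripper_width: 64.3
```

```bash
python3 -c "
from meas import *
meas('17')"
```

```text
t 21.6 pos [ 495.3 -324.6   13.7] F [ 0.2  0.  -2.9] w 64.3 q [-6.230e-01  3.310e-01  1.961e+00  1.000e-03  8.480e-01  7.490e-01]
[[ 0.002  0.197 -0.98 ]
 [-0.001 -0.98  -0.197]
 [-1.     0.001 -0.002]]
Ftool [ 2.9  0.  -0.2]
 TCP rel tray [ 1.6 -0.1]
upper face plane (rel TCP) [4.50000e-03 1.32000e-02 1.86085e+01] z 32.3 n 463
plate rel tray x -75.8 67.1 y -34.0 34.8 ((-4.43743896484375, 1.310821533203125), (68.28864288330078, 142.28465270996094), 88.84712982177734)
```

Request:
jog_arm([
  [[0.15, 0, 0, 0, 0, 0, 0], [0.15, 0, 0, 0, 0, 0, 0], [0, 0, 0, 0, 0, 0, 0], [0, 0, 0, 0, 0, 0, 0]],
])

```text
time_s: 22.1
ee_pos: [495.4, -324.7, 10.9]
tcp_rot: [0.07, 0.705, 0.07, -0.703]
contact_force: [0.3, 0.9, -3.3]
gripper_width: 64.0
```

```bash
python3 -c "
from meas import *
meas('18')"
```

```text
t 22.1 pos [ 495.4 -324.7   10.9] F [ 0.3  0.9 -3.3] w 64.0 q [-6.230e-01  3.350e-01  1.962e+00  1.000e-03  8.430e-01  7.490e-01]
[[ 0.003  0.197 -0.98 ]
 [-0.001 -0.98  -0.197]
 [-1.     0.001 -0.003]]
Ftool [ 3.3 -0.8 -0.5]
 TCP rel tray [ 1.7 -0.2]
upper face plane (rel TCP) [3.3000e-03 1.5000e-02 1.8286e+01] z 29.2 n 477
plate rel tray x -71.9 67.1 y -34.0 34.7 ((0.3355522155761719, 7.313022613525391), (68.4095230102539, 137.84219360351562), 82.10511779785156)
```

View pics/c18.png

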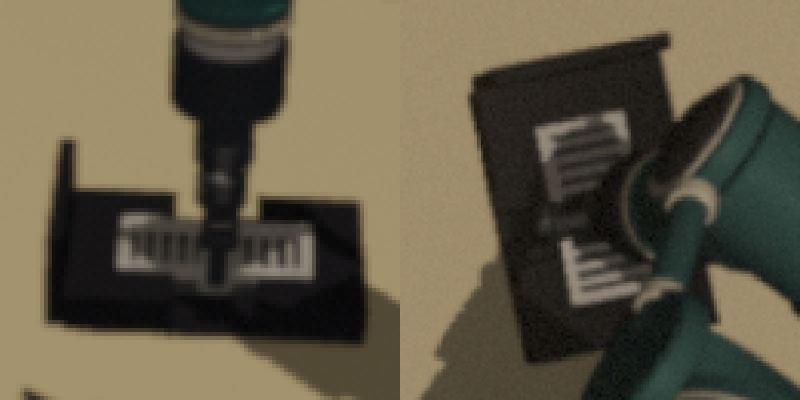

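Going in with no contact force. I'll lower in small steps until I feel the ledge.

Request:
jog_arm([
  [[0.1, 0, 0, 0, 0, 0, 0], [0, 0, 0, 0, 0, 0, 0], [0.1, 0, 0, 0, 0, 0, 0], [0, 0, 0, 0, 0, 0, 0], [0, 0, 0, 0, 0, 0, 0]],
])

```text
time_s: 22.7
ee_pos: [495.6, -324.8, 9.1]
tcp_rot: [0.07, 0.705, 0.069, -0.703]
contact_force: [-0.2, -1.1, -2.5]
gripper_width: 64.3
```

```bash
python3 -c "
from tgt import *
p,R,q=show(); log(); print('Ftool',R.inv().apply(r.state()['contact_force']).round(1),r.state()['torque'])"
```

```text
t 22.7 pos [ 495.6 -324.8    9.1] F [-0.2 -1.1 -2.5] w 64.3 q [-6.230e-01  3.370e-01  1.962e+00  1.000e-03  8.390e-01  7.490e-01]
[[ 0.003  0.197 -0.98 ]
 [-0.001 -0.98  -0.197]
 [-1.     0.002 -0.003]]
Ftool [2.5 1.  0.4] [-0.01450274  0.00550971  0.00910027]
```

Request:
jog_arm([
  [[0.1, 0, 0, 0, 0, 0, 0], [0, 0, 0, 0, 0, 0, 0], [0.1, 0, 0, 0, 0, 0, 0], [0, 0, 0, 0, 0, 0, 0], [0, 0, 0, 0, 0, 0, 0]],
])

```text
time_s: 23.2
ee_pos: [495.6, -324.9, 9.0]
tcp_rot: [0.07, 0.705, 0.069, -0.703]
contact_force: [-4.9, 2.9, 10.9]
gripper_width: 64.5
```

```bash
python3 -c "
from meas import *
print(r.state()['torque']); meas('19')"
```

```text
[ 0.59469926  0.7988566  -0.04034884]
t 23.2 pos [ 495.6 -324.9    9. ] F [-4.9  2.9 10.9] w 64.5 q [-6.230e-01  3.380e-01  1.962e+00  1.000e-03  8.390e-01  7.490e-01]
[[ 0.003  0.197 -0.98 ]
 [-0.001 -0.98  -0.197]
 [-1.     0.001 -0.003]]
Ftool [-11.   -3.7   4.2]
 TCP rel tray [ 1.9 -0.4]
upper face plane (rel TCP) [-2.50000e-03  1.59000e-02  1.86172e+01] z 27.7 n 454
plate rel tray x -69.9 66.8 y -34.1 34.6 ((-1.6286163330078125, 0.5475120544433594), (68.09950256347656, 136.20758056640625), 89.34058380126953)
```

View pics/c19.png

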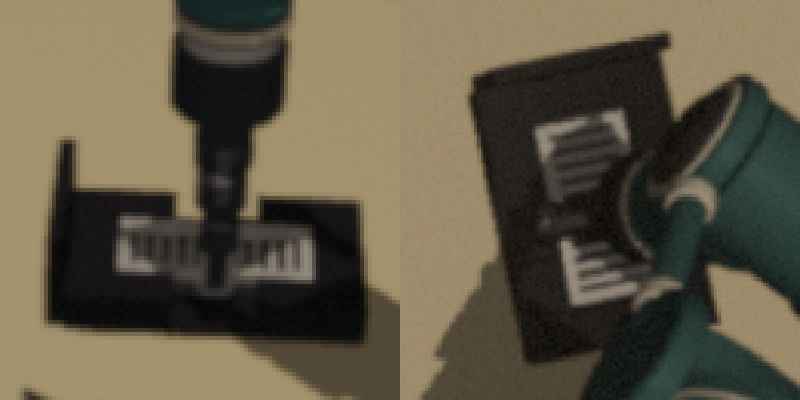

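Request:
jog_arm([
  [[0, 0, 0, 0, 0, 0, 0.55], [0, 0, 0, 0, 0, 0, 0.65], [0, 0, 0, 0, 0, 0, 0.75], [0, 0, 0, 0, 0, 0, 0.85], [0, 0, 0, 0, 0, 0, 0.9], [0, 0, 0, 0, 0, 0, 0.9], [0, 0, 0, 0, 0, 0, 0.9]],
])

```text
time_s: 24.0
ee_pos: [495.4, -324.8, 6.9]
tcp_rot: [0.07, 0.705, 0.069, -0.703]
contact_force: [-0.3, 0.4, -1.4]
gripper_width: 81.0
```

```bash
python3 -c "
from meas import *
print(r.state()['torque']); meas('20')"
```

```text
[ 0.01362689 -0.04592929 -0.01909036]
t 24.0 pos [ 495.4 -324.8    6.9] F [-0.3  0.4 -1.4] w 81.0 q [-6.230e-01  3.410e-01  1.963e+00  1.000e-03  8.350e-01  7.490e-01]
[[ 0.003  0.197 -0.98 ]
 [-0.001 -0.98  -0.197]
 [-1.     0.001 -0.003]]
Ftool [ 1.4 -0.5  0.3]
 TCP rel tray [ 1.7 -0.2]
upper face plane (rel TCP) [-4.50000e-03  1.36000e-02  2.10616e+01] z 28.0 n 476
plate rel tray x -75.8 67.0 y -34.5 34.4 ((-4.405113220214844, 0.6141471862792969), (68.92953491210938, 142.61151123046875), 89.36012268066406)
```

View pics/c20.png

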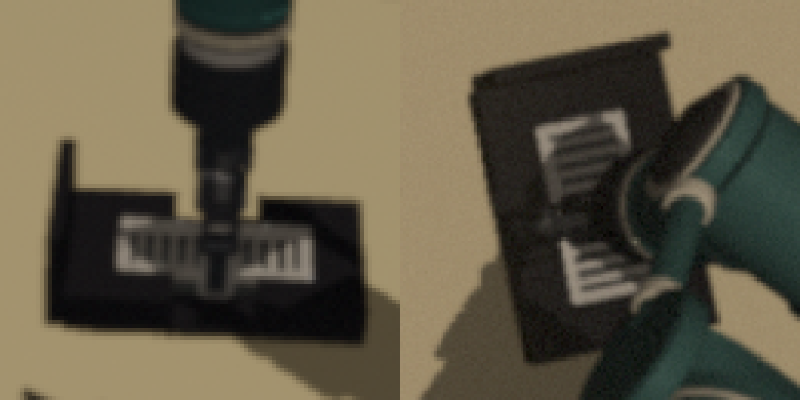

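Request:
jog_arm([
  [[-0.5, 0, 0, 0, 0, 0, 0.9], [-1, 0, 0, 0, 0, 0, 0.9], [-2, 0, 0, 0, 0, 0, 0.9], [-3, 0, 0, 0, 0, 0, 0.9], [-4, 0, 0, 0, 0, 0, 0.9], [-4, 0, 0, 0, 0, 0, 0.9], [-4, 0, 0, 0, 0, 0, 0.9], [0, -4.5, 0, 0, 0, 0, 0.9], [0, -4.5, 0, 0, 0, 0, 0.9], [0, -4.5, 0, 0, 0, 0, 0.9], [0, -4.5, 0, 0, 0, 0, 0.9], [0, -4.5, 0, 0, 0, 0, 0.9], [0, 0, 0, 0, 0, 0, 0.9], [0, 0, 0, 0, 0, 0, 0.9]],
])

```text
time_s: 25.5
ee_pos: [450.9, -103.3, 192.8]
tcp_rot: [0.072, 0.705, 0.07, -0.702]
contact_force: [-0.3, -0.3, -0.5]
gripper_width: 81.2
```

```bash
python3 - <<'E'
from tgt import *
show()
s,d=r.grab_frame('side'); t,dt=r.grab_frame('top'); cv2.imwrite('pics/side21.png',s[:,:,::-1]); cv2.imwrite('pics/top21.png',t[:,:,::-1])
cv2.imwrite('pics/c21.png',np.hstack([cv2.resize(s[120:220,325:425,::-1],(400,400),interpolation=3),cv2.resize(t[200:330,430:560,::-1],(400,400),interpolation=3)]))
W=cloud('top',dt)-tc; rel=W@np.c_[tx,ty,ez]; br=t.astype(int).sum(2)
m=(abs(rel[...,0])<85)&(abs(rel[...,1])<50)&(br>215)&(rel[...,2]>15)&(rel[...,2]<40)
n,l,st,ce=cv2.connectedComponentsWithStats(cv2.morphologyEx(m.astype(np.uint8),cv2.MORPH_CLOSE,np.ones((5,5)))); i=1+np.argmax(st[1:,4]); m&=(l==i)
P=onplane('top',np.argwhere(m)[:,::-1],28)-tc; P=np.c_[P@tx,P@ty]; print(m.sum(),cv2.minAreaRect(P.astype(np.float32)),np.percentile(P,[1,99],axis=0).round(1))
Q=rel[m]; A=np.c_[Q[:,:2],np.ones(len(Q))]; w=np.ones(len(Q),bool)
for _ in range(8):
    c=np.linalg.lstsq(A[w],Q[w,2],rcond=None)[0]; w=abs(A@c-Q[:,2])<4
print('plane',c.round(4),w.sum())
E
```

```text
t 25.5 pos [ 450.9 -103.3  192.8] F [-0.3 -0.3 -0.5] w 81.2 q [-2.790e-01 -1.210e-01  2.088e+00 -1.000e-03  1.170e+00  1.092e+00]
[[ 0.005  0.199 -0.98 ]
 [-0.002 -0.98  -0.199]
 [-1.     0.003 -0.004]]
1004 ((0.7121429443359375, 0.17251205444335938), (67.59642028808594, 132.02969360351562), 89.92533111572266) [[-63.6 -33. ]
 [ 66.   33.2]]
plane [-2.10000e-03  1.09000e-02  2.79065e+01] 844
```

View pics/c21.png

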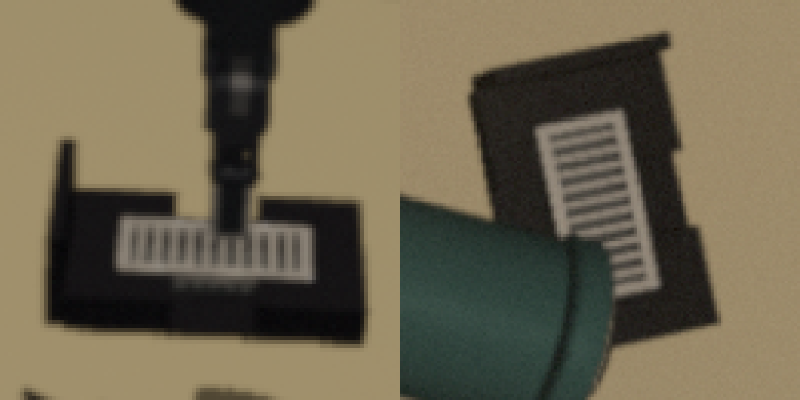

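View pics/top21.png

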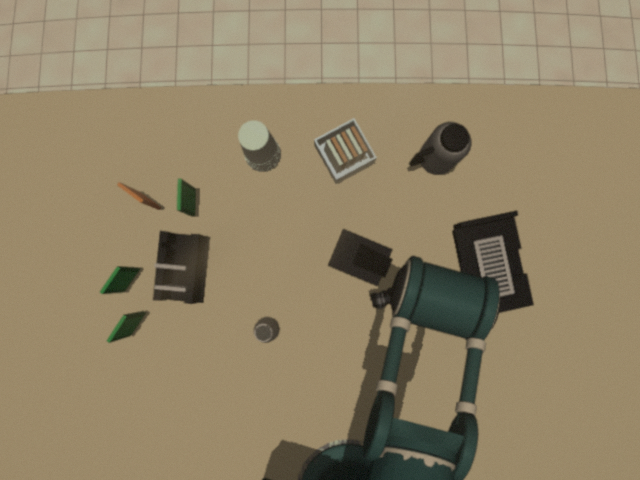

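The top view shows the grate flush in the tray at (495,265). The rack's other two plates at (171,268) and (171,289) haven't moved, nor have the jug, caddy, cups and pitcher. The arm is clear of everything, so I'm handing in.

```bash
python3 -c "
from rig import r
print(r.hand_in()); print(r.state()['time_s'])"
```

```text
the job is handed in; nothing more can be done
None
the job is handed in; nothing more can be done
```

The grate is in the tray's recess, released, and the job is handed in; it gave no verdict. I drew the grate out of its slot by its top edge, leaned it on the stand against the lip and let go. I then gripped it again by its long sides and lowered it in small steps until I felt the ledge. The arm's clock read 25.5 s before the last two pictures (limit 64 s).

**Last checks (cameras):**
- **Position:** the grate's centre was about 0.7 mm along and 0.2 mm across from the tray centre (limit 7 mm).
- **Height and tilt:** its upper face was at about 27.9 mm (28 mm is flush), and it was tilted by about 0.01 rad (limit 0.05).
- **Alignment:** its long axis was within about 0.002 rad of the tray's (limit 0.1).
- **Everything else:** by eye in the top view, the other plates and the bystanders had not moved, and the arm was clear with no force on it.

**Disagreements:**
- **Camera and arm:** their positions differed by about 2 mm.
- **Hover over the tray:** one correction there came out about 2.5 mm too far. I corrected it from a new picture before going in.
- **In the tray:** while the gripper still covered the grate, its measured length came out wrong (136–143 mm). The values above are from the clear view after I moved away.

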